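# Try the clamp screws in the gauge nut and sort them

### The job

Try each of the two wooden clamp screws in the gauge nut: set it in and turn it clockwise, to see whether it runs freely down until its collar meets the nut or binds part-way, without forcing one that binds. Unscrew each one and put it away before trying the other: stand a screw that runs freely upright in the shallow keep tray and one that binds upright in the slatted reject crate. Leave the chisel that lies between them where it is.

Things in the scene. Friction and masses are not known exactly. Their poses are not given: they have to be found in the camera images.
- screw_a_mid (a point): one of two alike wooden clamp screws, upright, tip down, 106 mm tall, 0.17 kg; the point is on its axis 53 mm above the tip; z = its axis, x along its wing. Thread 40 mm wide from the tip to 45 mm, collar 56 mm wide from 45.5 to 53.5 mm, then the wing. One screw is sound, the other has its grooves clogged with hard filler: found only by turning it in the gauge nut
- screw_a_wing (a point): middle of that screw's flat wing, the part to hold it by, on the axis 86 mm above the tip: 60 mm long along x, 18 mm thick along y, 40 mm high (66 to 106 mm above the tip)
- screw_b_mid (a point): the other screw, of the same shape and sizes; the point is on its axis 53 mm above the tip, axes likewise
- screw_b_wing (a point): middle of the other screw's wing, 86 mm above its tip; sizes and axes likewise
- gauge: the gauge nut: a fixed dark wooden block 110 x 110 x 60 mm, with four pale lines on its top along its x and y axes; origin at the centre of its underside. A threaded hole 44 mm wide goes straight down its middle. Right-hand four-start thread: a screw sinks 12 mm per quarter turn clockwise seen from above, and all quarter turns are alike
- gauge_mouth (a point): centre of the hole's mouth, 60 mm above the block's underside, axes as the block's. With its wing along either pair of lines (x along the nut's x or y), a screw goes straight down until its tip is 36 mm below the mouth and its ridges rest on the thread teeth; about 2 mm sideways and 3 mm axial play. To take a screw out, turn it back as far, rising likewise, then lift
- gauge_home (a point): where a screw's tip is when it is home, 45.5 mm below the mouth: from resting on the teeth a sound screw turns freely clockwise about 70 degrees, sinking 9.5 mm, until its collar meets the block's top. A clogged one stops hard after 25 to 35 degrees, some 4 mm down; turning a sound one takes well under 0.35 N m
- tray: the keep tray: a shallow square plywood tray, 170 x 170 mm outside, 28 mm high, walls and floor 8 mm thick; origin at the centre of its underside; fixed
- crate: the reject crate: a square slatted wooden crate, 170 x 170 mm outside, 60 mm high, walls and floor 8 mm thick; origin at the centre of its underside; fixed
- chisel1: a wood-handled chisel about 205 mm long lying flat, up to 31 mm high, between the two screws; origin on the bench where handle and blade meet; not to be moved
There are look-alikes about, which are no part of the job. Leave any red or turquoise look-alike of the part that bears screw_b_mid alone.

How it is judged:
By the outcome, as a careful person would: the job done as asked, in the order asked, and still so for the second after the job is handed in, with the robot touching nothing.
It also fails if it takes over 72 s, if anything falls off the work surface, if the arm or the gripper's body presses on something with over 40 N, if the wrist force passes 120 N, or if a joint passes its speed limit or range.

### The arm

A 7-joint arm with a two-finger parallel gripper is mounted at the origin on the work surface. World frame = base frame: x ahead of the robot, y to its left, z up, the work surface at z = 0. Lengths are in m, angles in rad, forces in N, time in s.
With the tool pointing down it reaches from about 0.4 to 0.85 m from the base axis. Payload 10.4 kg.
Tool frame: the origin (TCP) lies on the centre line of the jaws, within the pads' length; the fingertips stand 17 mm ahead of it and the grasp point (between the pads) lies 2 mm behind it (manip.tcp_to_tips is the distance from the TCP to the fingertips, in m); z points along the fingers, x is the direction in which the jaws open and shut, and the axes are right-handed (so a half turn about z gives the same grasp; the last joint's range is limited). The gripper opens to 85 mm and grips with 20 to 120 N. Pads are 22 mm wide; open, the fingers measure 114 mm over their backs; the gripper's body (76 mm by 85 mm) begins 54 mm behind the grasp point. The pads swing forward as they close: fully open they stand 13 mm farther back than shut.
Start: joints at [-1.265, 0.332, -0.065, 1.46, 0.022, 1.35, -0.088], TCP at [0.202, 0.592, 0.248] pointing down, gripper open.
Joint ranges: [-2.6, 2.6], [-0.5, 2.12], [-1.47, 1.34], [0.16, 2.42], [-1.27, 4.41], [0.06, 2.06], [-2.6, 2.6]. Speed limits (rad/s): [2.22, 2.22, 2.79, 2.79, 3.14, 3.14, 3.14].

### API

Orientations are given as a unit quaternion [x, y, z, w].
In Python, from workcell import manip gives the robot as it stands.
- The arm moves only by the shell command python3 -m pendant 'ROWS' [FORCE]. ROWS is JSON, a list of rows, each a list of 3 entries, a list of its own where there are three numbers: the shift along the world's x, y, z in cm, then the turn, a rotation vector about the world's x, y, z in degrees, then the closure in counts, from 0 (fully open) to 255 (shut). A call has 1 to 12 rows; each row shifts and turns the pose as measured when the row begins; what a row does not reach is not made up. A row lasts 1/8 s, in which the tool goes at most 62.5 mm and 10.7 degrees, less where a joint would pass 70% of its speed; a pose out of reach is approached as far as the arm can. A call is refused whole if a number of a shift passes 6.25 or a number of a turn 10.7, either way. A call with a gripper value outside its range is refused whole. The fingers move at their own pace and stop on an object; FORCE is the grip in N (left out, the last holds). Time passes only in rows, so rows that do not move let the fingers close. It gives the time, the measured TCP pose, the force and the opening at its end, in the units of the state.
- manip.get_obs(): the state, without advancing time (a new reading comes with each control period).
- manip.camera(name): name is "side" or "top" or "wrist"; returns a dict with "pixels" (400x640x3 uint8, red, green, blue), "range_z" (400x640 float32, m along the optical axis (not along the pixel's ray), 0 where there is no reading), "K" (3x3 intrinsics, pixels), "dist" ([k1, k2, p1, p2, k3] as OpenCV has them; the pictures are not rectified), "origin" and "rotation" of the camera in the world; the wrist camera has in their place "hand_eye" (4x4, takes a point from camera to tool coordinates, whose origin is the TCP and whose axes are the tool frame's). Camera axes: x right, y down, z forward; pixel columns grow to the right and rows downward; lengths in m; the calibration is good to about 2 mm. A picture is of the moment at which its call begins: read the wrist's pose just before it.
- manip.hand_in(): hands the job in, once; it reports no verdict.
The state is a dict: "clock": time; "joint_pos": joint angles; "joint_velocities": joint speeds; "tau": joint torques, N m; "position": TCP position; "ee_rot": TCP orientation; "ft_force": force on the tool from outside, world axes, zero at the start; "torque": the same for the moment, N m; "grip_width": opening from 0.0 (shut) to 1.0 (fully open).
Only numpy, scipy, OpenCV 4.12 (cv2) and the standard library are available. Lean on these libraries where they do the work, as an engineer would, in place of code of your own. Each camera call takes 0.05 s, during which the arm holds its last target.

## Working session

There is one attempt and no reset: what is moved stays moved. The work goes in short steps, Python scripts to look and compute and a shell command to move; the robot and the scene stay as the last step left them, time stands still between calls to the robot, and variables do not carry over. Pictures are saved under pics/ and viewed, and the job is handed in when it is done.

```bash
ls; mkdir -p pics; python3 - <<'E'
from workcell import manip
import cv2,numpy as np
o=manip.get_obs();print(o)
for n in ["top","side"]:
    c=manip.camera(n);cv2.imwrite(f"pics/{n}0.png",c["pixels"][:,:,::-1]);np.savez(f"pics/{n}0.npz",**c)
    print(n,c["K"],c["dist"],c["origin"],c["rotation"])
E
```

```text
pics
{'clock': 0.0, 'joint_pos': array([-1.26458105,  0.33287154, -0.06471436,  1.46094908,  0.02158507,
        1.34985174, -0.08851098]), 'joint_velocities': array([ 0.00014203,  0.00064706,  0.00065238,  0.00082319,  0.00082016,
       -0.00056707,  0.000272  ]), 'tau': array([ 1.92306114e-03, -6.25464821e+01,  5.03615895e-02, -3.91586781e+01,
        1.62444898e-02,  9.84575890e-03,  2.09952077e-06]), 'position': array([0.20170686, 0.59119728, 0.24751242]), 'ee_rot': array([ 8.13296380e-01,  5.81849223e-01, -5.50242575e-04,  4.20379821e-04]), 'ft_force': array([ 0.95687755, -0.38655355, -0.46487445]), 'torque': array([-0.08438323, -0.04890854, -0.01249197]), 'grip_width': 1.0015400485745638}
top [[440.1684341    0.         320.95340771]
 [  0.         440.1684341  206.76387025]
 [  0.           0.           1.        ]] [-0.08323769  0.          0.          0.          0.        ] [0.43212793 0.0023954  1.21344185] [ 0.70652008 -0.70327823  0.0620246  -0.0488064 ]
side [[388.09322862   0.         325.63280935]
 [  0.         388.09322862 203.12612785]
 [  0.           0.           1.        ]] [-0.07152508  0.          0.          0.          0.        ] [0.48725842 0.61063984 0.77079514] [-0.10547349  0.92293447 -0.36785021  0.04187524]
```

View pics/top0.png

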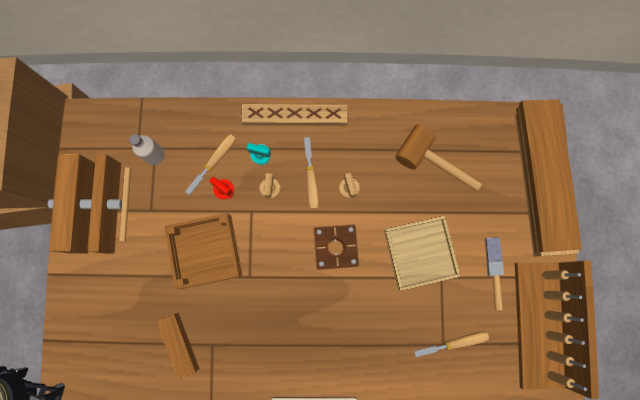

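View pics/side0.png

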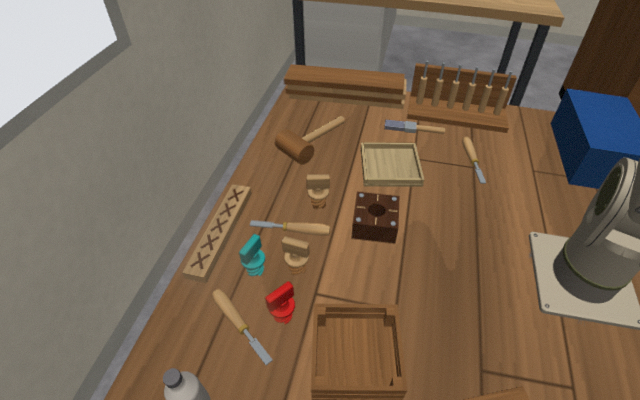

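The top view shows the two wooden screws at about (270,186) and (349,186), with the chisel between them at (311,172). The gauge is at (336,247), the tray at (422,253) and the crate at (204,251). The look-alikes are red at (222,188) and turquoise at (260,154).

```bash
cat > h.py <<'E'
import numpy as np,cv2
from scipy.spatial.transform import Rotation as R
def load(n):
    return dict(np.load(f"pics/{n}.npz"))
def ray(c,uv):
    p=cv2.undistortPoints(np.array(uv,float).reshape(-1,1,2),c["K"],c["dist"]).reshape(-1,2)
    return np.c_[p,np.ones(len(p))]
def rot(c):
    r=c["rotation"]; return R.from_quat(r).as_matrix() if np.size(r)==4 else np.array(r)
def atz(c,uv,z):
    d=ray(c,uv)@rot(c).T; o=c["origin"]
    return o+d*((z-o[2])/d[:,2])[:,None]
def cloud(c):
    h,w=c["range_z"].shape
    u,v=np.meshgrid(np.arange(w),np.arange(h))
    d=ray(c,np.c_[u.ravel(),v.ravel()])*c["range_z"].ravel()[:,None]
    return (c["origin"]+d@rot(c).T).reshape(h,w,3)
E
python3 - <<'E'
from h import *
c=load("top0");P=cloud(c)
for n,(u,v) in dict(A=(270,186),B=(349,186),g=(336,247),tray=(422,253),crate=(204,251)).items(): print(n,P[v,u], P[v-3,u])
im=c["pixels"][:,:,::-1]
cv2.imwrite("pics/c1.png",cv2.resize(im[140:280,240:370],None,fx=5,fy=5,interpolation=cv2.INTER_CUBIC)[:600])
def crop(x0,y0,w,h,f,n): cv2.imwrite(n,cv2.resize(im[y0:y0+h,x0:x0+w],None,fx=f,fy=f,interpolation=cv2.INTER_CUBIC))
crop(240,140,130,75,6,"pics/c1.png");crop(300,205,170,90,4,"pics/c2.png");crop(155,205,100,90,6,"pics/c3.png")
E
```

```text
A [0.66083387 0.11291573 0.10441633] [0.66823606 0.11287111 0.10660904]
B [ 0.66249283 -0.09030338  0.10310394] [ 0.66946087 -0.08999819  0.10745672]
g [ 5.12189524e-01 -6.18970360e-02 -3.15692178e-04] [ 0.52063582 -0.06203842 -0.00271265]
tray [ 0.49570131 -0.29879501  0.00751147] [ 0.50418587 -0.29999656  0.00366544]
crate [0.49837575 0.29902515 0.01012128] [0.50700448 0.30114533 0.00286496]
```

View pics/c1.png

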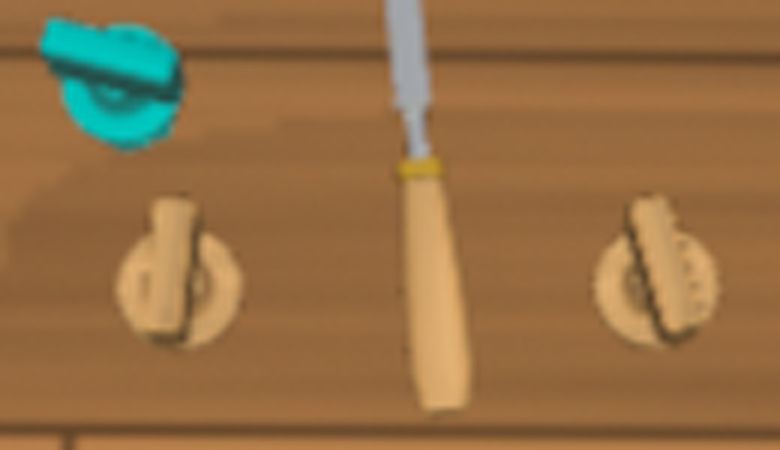

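View pics/c2.png

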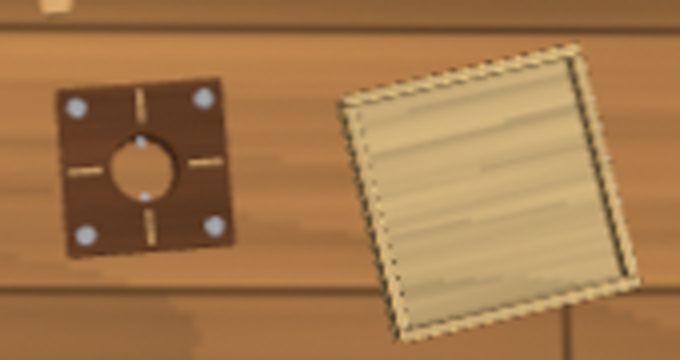

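View pics/c3.png

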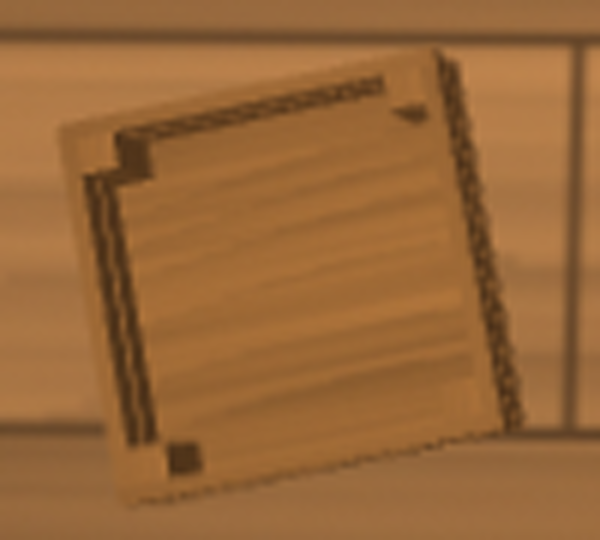

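```bash
python3 - <<'E'
from h import *
c=load("top0");P=cloud(c)
def px(pts,f,x0,y0): return (np.array(pts)+.5)/f-.5+[x0,y0]
for n,(u,v) in dict(A=(270,186),B=(349,186)).items():
    S=P[v-25:v+25,u-20:u+20].reshape(-1,3)
    w=S[(S[:,2]>.085)]
    print(n,len(w),"z",np.median(w[:,2]),w[:,2].max(),cv2.minAreaRect((w[:,:2]*1000).astype(np.float32)),w.mean(0))
    k=S[(S[:,2]>.045)&(S[:,2]<.060)]; print(' collar',len(k),k.mean(0),k.min(0),k.max(0))
col=px([(180,287),(656,287)],6,240,140); print("collar centre @.0535",atz(c,col,.0535))
for nm,pts in dict(A=[(152,198),(200,200),(188,332),(145,330)],B=[(630,203),(666,195),(700,326),(662,336)]).items():
    q=atz(c,px(pts,6,240,140),.106); print(nm,q[:,:2].round(4).tolist(),q.mean(0))
g=atz(c,px([(55,90),(220,78),(235,245),(68,258)],4,300,205),.06);print('g',g,g.mean(0),[np.linalg.norm(g[i]-g[i-1]) for i in range(4)])
print('hole',atz(c,px([(143,168)],4,300,205),.06))
t=atz(c,px([(338,100),(580,45),(640,285),(400,342)],4,300,205),.028);print('t',t.mean(0),[np.linalg.norm(t[i]-t[i-1]) for i in range(4)])
k=atz(c,px([(60,128),(436,48),(508,430),(128,505)],6,155,205),.06);print('crate',k.mean(0),k,[np.linalg.norm(k[i]-k[i-1]) for i in range(4)])
for e in g,t,k: d=e[1]-e[0];print(np.degrees(np.arctan2(d[1],d[0])))
ch=atz(c,px([(420,165),(442,408),(405,0)],6,240,140),.02);print('chisel',ch)
# red/turq
for u,v in [(222,188),(260,154)]:print(P[v,u])
s=load("side0");Q=cloud(s)
for nm,xy in dict(A=(.662,.112),B=(.662,-.09)).items():
    m=(abs(Q[...,0]-xy[0])<.045)&(abs(Q[...,1]-xy[1])<.045)
    w=Q[m];w=w[w[:,2]>.085];print('side',nm,len(w),w[:,2].max(),w.mean(0),cv2.minAreaRect((w[:,:2]*1000).astype(np.float32)))
E
```

```text
A 190 z 0.10539123210622581 1.2134418500044373 ((558.9473876953125, 74.35093688964844), (288.9905700683594, 39.083072662353516), 21.86801528930664) [0.65558002 0.11255203 0.15032432]
 collar 178 [0.67714277 0.12086992 0.05356398] [0.64143519 0.09350214 0.04603731] [0.74170978 0.16372533 0.0599382 ]
B 191 z 0.1050530587104157 1.2134418500044373 ((560.7353515625, -59.80004119873047), (43.88197708129883, 282.3240966796875), 73.02611541748047) [ 0.65929479 -0.08903321  0.14436293]
 collar 156 [ 0.6667218  -0.08848387  0.0537784 ] [ 0.64229335 -0.11915144  0.04619574] [ 0.69249693 -0.0672929   0.05987802]
collar centre @.0535 [[ 0.66744684  0.11902306  0.0535    ]
 [ 0.66889109 -0.0941913   0.0535    ]]
A [[0.6957, 0.1267], [0.695, 0.106], [0.6373, 0.1099], [0.638, 0.1282]] [0.66649504 0.11770483 0.106     ]
B [[0.695, -0.0789], [0.6986, -0.0944], [0.6413, -0.1085], [0.6369, -0.0922]] [ 0.66794867 -0.09352516  0.106     ]
g [[ 0.5602584   0.00084499  0.06      ]
 [ 0.56877218 -0.10808831  0.06      ]
 [ 0.45920151 -0.11704281  0.06      ]
 [ 0.45050685 -0.00820811  0.06      ]] [ 0.509684
[... 569 characters left out ...]
t64(0.1680608972730984), np.float64(0.16964864181465844), np.float64(0.170570236098538), np.float64(0.16754993807480545)]
-85.53108205930377
-77.11415073834374
-77.4978002660924
chisel [[0.73273369 0.01233824 0.02      ]
 [0.61860107 0.00144288 0.02      ]
 [0.81240593 0.01999084 0.02      ]]
[0.65451017 0.23585841 0.10632506]
[0.75243693 0.14388044 0.08031332]
side A 303 0.10809596052495918 [0.66668795 0.12733695 0.1000643 ] ((668.0772705078125, 123.8335952758789), (19.414470672607422, 59.24687957763672), 85.48907470703125)
side B 230 0.107979461827592 [ 0.66972908 -0.08575024  0.09885217] ((670.1792602539062, -88.40217590332031), (59.54300308227539, 21.990169525146484), 19.599346160888672)
```

```bash
python3 -m pendant '[[[3.9,-3.95,0.1],[0,0,1.3],0],[[3.9,-3.95,0.1],[0,0,1.3],0],[[3.9,-3.95,0.1],[0,0,1.3],0],[[3.9,-3.95,0.1],[0,0,1.3],0],[[3.9,-3.95,0.1],[0,0,1.3],0],[[3.9,-3.95,0.1],[0,0,1.3],0],[[3.9,-3.95,0.1],[0,0,1.3],0],[[3.9,-3.95,0.1],[0,0,1.3],0],[[3.9,-3.95,0.1],[0,0,1.3],0],[[3.9,-3.95,0.1],[0,0,1.3],0],[[3.9,-3.95,0.1],[0,0,1.3],0],[[3.9,-3.95,0.1],[0,0,1.3],0]]'
cat >> h.py <<'E'
def pose(o):
    T=np.eye(4);T[:3,:3]=R.from_quat(o["ee_rot"]).as_matrix();T[:3,3]=o["position"];return T
def snap(n,wrist=True):
    from workcell import manip
    o=manip.get_obs();nm="wrist" if wrist is True else wrist
    c=dict(manip.camera(nm))
    if nm=="wrist":
        T=pose(o)@c["hand_eye"];c["origin"]=T[:3,3];c["rotation"]=T[:3,:3]
    np.savez(f"pics/{n}.npz",**c);cv2.imwrite(f"pics/{n}.png",c["pixels"][:,:,::-1])
    stat(o);return c,o
def stat(o=None):
    if o is None:
        from workcell import manip;o=manip.get_obs()
    x=R.from_quat(o["ee_rot"]).as_matrix()
    print("t",round(o["clock"],2),"pos",o["position"].round(4),"yaw",np.degrees(np.arctan2(x[1,0],x[0,0])).round(2),"z",x[:,2].round(3),"F",o["ft_force"].round(1),"M",o["torque"].round(3),"w",round(o["grip_width"],3),"j7",o["joint_pos"][6].round(2))
E
python3 -c "
from h import *
c,o=snap('w1');print(c['K'],c['dist'],c['hand_eye'])"
```

```text
clock: 1.6
position: [0.6758, 0.103, 0.2554]
ee_rot: [0.72, 0.694, -0.004, -0.0]
ft_force: [-0.2, 1.1, 0.2]
grip_width: 0.999
t 1.6 pos [0.6758 0.103  0.2554] yaw 87.92 z [-0.005 -0.005 -1.   ] F [-0.2  1.1  0.2] M [ 0.002 -0.069  0.037] w 0.999 j7 1.4
[[281.57325835   0.         319.1904271 ]
 [  0.         281.57325835 202.52282861]
 [  0.           0.           1.        ]] [-4.37554126e-05  0.00000000e+00  0.00000000e+00  0.00000000e+00
  0.00000000e+00] [[ 9.99999210e-01 -1.10244735e-03 -6.03932902e-04  7.47361298e-04]
 [ 1.23261390e-03  9.54223150e-01  2.99093063e-01 -7.57753084e-02]
 [ 2.46552401e-04 -2.99093571e-01  9.54223755e-01 -1.24338466e-01]
 [ 0.00000000e+00  0.00000000e+00  0.00000000e+00  1.00000000e+00]]
```

View pics/w1.png

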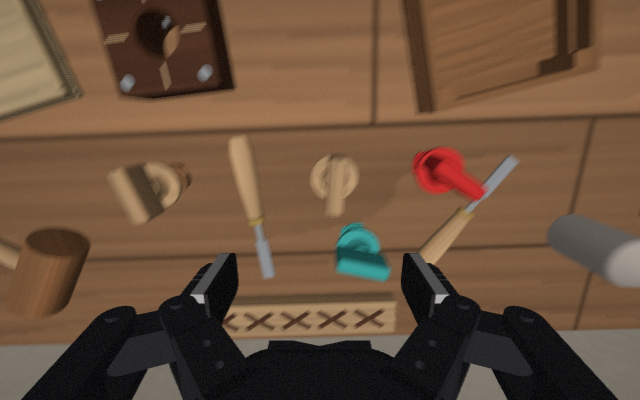

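Screw A is at (335,182) in the wrist view. It is upright, with its wing near vertical in the image. The gauge hole is partly in view at (158,33).

```bash
python3 - <<'E'
from h import *
c=load("w1");im=c["pixels"][:,:,::-1]
cv2.imwrite("pics/w1c.png",cv2.resize(im[140:230,285:385],None,fx=6,fy=6,interpolation=cv2.INTER_CUBIC))
P=cloud(c);S=P[140:225,295:375].reshape(-1,3)
w=S[(S[:,2]>.1)&(S[:,2]<.112)];print(len(w),w.mean(0),cv2.minAreaRect((w[:,:2]*1000).astype(np.float32)))
k=S[(S[:,2]>.048)&(S[:,2]<.058)];print(len(k),cv2.minEnclosingCircle((k[:,:2]*1000).astype(np.float32)))
E
```

```text
996 [0.66695779 0.12296443 0.10416221] ((668.7428588867188, 123.08850860595703), (18.005189895629883, 60.176090240478516), 84.8387222290039)
807 ((668.37255859375, 123.0459976196289), 27.810518264770508)
```

View pics/w1c.png

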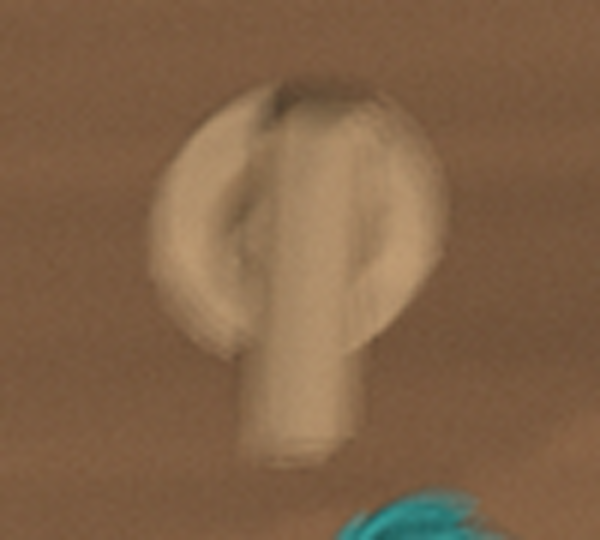

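```bash
python3 -m pendant '[[[-0.8,1.7,-2],[0.3,-0.3,-2.4],0],[[0,0,0],[0,0,0],0],[[0,0,0],[0,0,0],0]]'
python3 - <<'E'
from h import *
c,o=snap('w2');im=c["pixels"][:,:,::-1]
P=cloud(c);S=P[140:260,270:375].reshape(-1,3)
S=S[abs(S[:,0]-.668)<.05]
w=S[(S[:,2]>.1)&(S[:,2]<.112)];print(len(w),w.mean(0),cv2.minAreaRect((w[:,:2]*1000).astype(np.float32)))
k=S[(S[:,2]>.048)&(S[:,2]<.058)];print(len(k),cv2.minEnclosingCircle((k[:,:2]*1000).astype(np.float32)))
E
```

```text
clock: 2.02
position: [0.672, 0.1082, 0.2332]
ee_rot: [0.738, 0.675, -0.003, 0.002]
ft_force: [0.1, -0.2, 0.1]
grip_width: 1.0
t 2.02 pos [0.672  0.1082 0.2332] yaw 84.9 z [-0.001 -0.007 -1.   ] F [ 0.1 -0.2  0.1] M [ 0.014  0.009 -0.015] w 1.0 j7 1.34
1143 [0.66663009 0.12318004 0.10422878] ((668.0096435546875, 123.42623901367188), (17.589488983154297, 58.30453109741211), 85.03610229492188)
946 ((668.7267456054688, 123.17937469482422), 27.934804916381836)
```

View pics/w2.png

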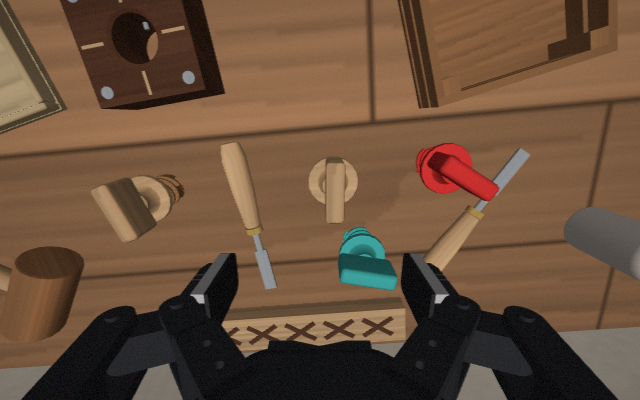

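```bash
python3 -m pendant '[[[-0.4,1.5,0],[0.4,-0.1,0],0],[[0,0,0],[0,0,0],0]]'; python3 -c "
from h import *
stat()"
```

```text
clock: 2.33
position: [0.6677, 0.1255, 0.2342]
ee_rot: [0.737, 0.676, 0.001, 0.0]
ft_force: [0.2, 0.6, -0.4]
grip_width: 1.004
t 2.33 pos [0.6677 0.1255 0.2342] yaw 85.02 z [ 0.002  0.001 -1.   ] F [ 0.2  0.6 -0.4] M [ 0.02  -0.044 -0.022] w 1.004 j7 1.32
```

```bash
python3 -m pendant '[[[0,-0.2,-3],[0,0,0],0],[[0,0,-3],[0,0,0],0],[[0,0,-3],[0,0,0],0],[[0,0,-3],[0,0,0],0],[[0,0,-1.5],[0,0,0],0],[[0,0,0],[0,0,0],0]]'; python3 -c "
from h import *
stat()"
```

```text
clock: 3.08
position: [0.6685, 0.1251, 0.0991]
ee_rot: [0.736, 0.677, 0.004, 0.001]
ft_force: [-0.1, -0.2, 1.5]
grip_width: 0.999
t 3.08 pos [0.6685 0.1251 0.0991] yaw 85.22 z [ 0.007  0.003 -1.   ] F [-0.1 -0.2  1.5] M [-0.007  0.061 -0.017] w 0.999 j7 1.34
```

```bash
python3 -m pendant '[[[0,-0.2,-1.3],[-0.2,0.4,0],0],[[0,0,0],[0,0,0],0],[[0,0,0],[0,0,0],200],[[0,0,0],[0,0,0],255],[[0,0,0],[0,0,0],255],[[0,0,0],[0,0,0],255],[[0,0,0],[0,0,0],255]]' 60; python3 -c "
from h import *
snap('w3')"
```

```text
clock: 3.95
position: [0.6706, 0.1234, 0.0892]
ee_rot: [0.736, 0.677, 0.002, 0.001]
ft_force: [0.7, -0.6, -0.9]
grip_width: 0.204
t 3.95 pos [0.6706 0.1234 0.0892] yaw 85.22 z [ 0.005  0.001 -1.   ] F [ 0.7 -0.6 -0.9] M [-0.058 -0.077 -0.046] w 0.204 j7 1.35
```

View pics/w3.png

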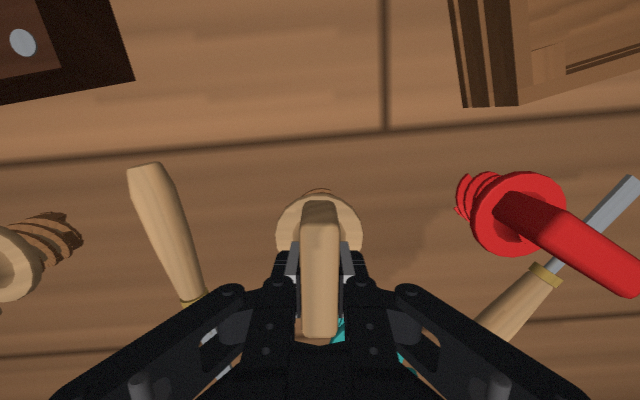

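Screw A's wing is between the pads: its top spans (318,200)-(320,338), it is centred in x, and the opening is 17 mm. I'll measure its offset along the wing in the tool frame.

```bash
cat >> h.py <<'E'
def toolcloud(c):
    h,w=c["range_z"].shape;u,v=np.meshgrid(np.arange(w),np.arange(h))
    d=ray(c,np.c_[u.ravel(),v.ravel()])*c["range_z"].ravel()[:,None]
    H=c["hand_eye"];return (d@H[:3,:3].T+H[:3,3]).reshape(h,w,3)
def held(c):
    P=toolcloud(c)[170:360,250:400].reshape(-1,3)
    # pixel window; wing top
    w=P[(abs(P[:,0])<.012)&(abs(P[:,2]+.017)<.006)&(abs(P[:,1])<.05)]
    print("wing tool: n",len(w),"x",w[:,0].min(),w[:,0].max(),"y",np.percentile(w[:,1],[0.5,99.5]),"z",np.median(w[:,2]))
    k=P[(abs(P[:,2]-.0355)<.004)&(abs(P[:,0])<.035)&(abs(P[:,1])<.04)]
    if len(k)>50:
        cc,r=cv2.minEnclosingCircle((k[:,:2]*1000).astype(np.float32));print("collar",len(k),cc,r,np.median(k[:,2]),"ymin",k[:,1].min(),"x",k[:,0].min(),k[:,0].max())
E
python3 - <<'E'
from h import *
c=load('w3');held(c)
E
```

```text
wing tool: n 5090 x -0.011965399752463673 0.011993458515217981 y [-0.03186241  0.02589009] z -0.015362337502097
collar 2045 (0.49450960755348206, -2.6093573570251465) 27.853282928466797 0.0369171580003428 ymin -0.029938643466962803 x -0.027356746359338355 0.02834608053468261
```

The axis sits 2.7 mm off along the wing, so I'll regrip centred to keep the later turning about the axis.

```bash
python3 -m pendant '[[[0,0,0],[0,0,0],150],[[0,0,0],[0,0,0],150],[[-0.3,0,0],[-0.1,0.3,0],150],[[0,0,0],[0,0,0],150]]'; python3 -c "
from h import *
c,o=snap('w4');held(c)"
```

```text
clock: 4.5
position: [0.6674, 0.1234, 0.0893]
ee_rot: [0.736, 0.677, -0.001, 0.0]
ft_force: [-1.2, 0.0, -0.4]
grip_width: 0.41
t 4.5 pos [0.6674 0.1234 0.0893] yaw 85.23 z [-0.001 -0.001 -1.   ] F [-1.2  0.  -0.4] M [ 0.047  0.007 -0.026] w 0.41 j7 1.34
wing tool: n 4365 x -0.008404740211480962 0.009604286619535836 y [-0.0285001   0.02948482] z -0.015190852599042973
collar 2288 (0.7484266757965088, 1.0235921144485474) 27.72389793395996 0.03694844849967832 ymin -0.026531622998253353 x -0.026699959393148752 0.028163933162783372
```

```bash
python3 -m pendant '[[[0,0,0],[0,0,0],255],[[0,0,0],[0,0,0],255],[[0,0,0],[0,0,0],255],[[0,0,1],[0,0,0],255],[[0,0,3],[0,0,0],255],[[0,0,4.5],[0,0,0],255],[[0,0,4.5],[0,0,0],255],[[0,0,2],[0,0,0],255],[[0,0,0],[0,0,0],255]]' 60; python3 -c "
from h import *
c,o=snap('w5');held(c)"
```

```text
clock: 5.68
position: [0.6655, 0.1227, 0.2448]
ee_rot: [0.736, 0.677, -0.002, -0.0]
ft_force: [0.1, -0.4, -2.7]
grip_width: 0.203
t 5.67 pos [0.6655 0.1227 0.2448] yaw 85.2 z [-0.003 -0.002 -1.   ] F [ 0.1 -0.4 -2.7] M [ 0.027 -0.016  0.062] w 0.203 j7 1.32
wing tool: n 4959 x -0.011994752268991202 0.01199600841628603 y [-0.02871024  0.02886757] z -0.015095466934052157
collar 1828 (0.850932776927948, 0.7474492788314819) 27.708974838256836 0.0372225560647514 ymin -0.02651545262109308 x -0.026776915214099438 0.028537529282580652
```

```bash
python3 -m pendant '[[[-1.7,-3.5,0],[0.1,-0.2,1.9],255],[[-1.7,-3.5,0],[0,0,1.9],255],[[-1.7,-3.5,0],[0,0,1.9],255],[[-1.7,-3.5,0],[0,0,1.9],255],[[-1.7,-3.5,0],[0,0,1.9],255],[[0,0,0],[0,0,0],255],[[0,0,0],[0,0,0],255]]'; python3 -c "
from h import *
c,o=snap('w6');held(c)"
```

```text
clock: 6.6
position: [0.5721, -0.0563, 0.2323]
ee_rot: [0.675, 0.738, -0.007, -0.005]
ft_force: [0.4, 0.3, -2.0]
grip_width: 0.21
t 6.6 pos [ 0.5721 -0.0563  0.2323] yaw 95.08 z [-0.016 -0.003 -1.   ] F [ 0.4  0.3 -2. ] M [-0.002 -0.091 -0.01 ] w 0.21 j7 1.74
wing tool: n 4958 x -0.011979848905833054 0.01199771590997906 y [-0.02847787  0.02907753] z -0.015185374315301023
collar 1833 (0.8205339312553406, 0.8742272257804871) 27.713918685913086 0.0371595721665767 ymin -0.026420970666559886 x -0.02683877518042111 0.02829288085720045
```

View pics/w6.png

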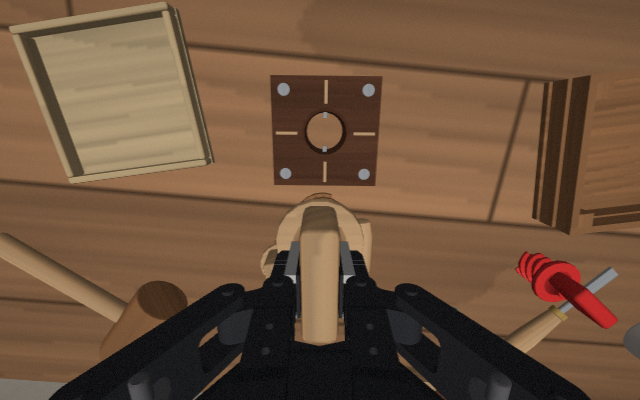

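The gauge is clear at (325,131), hole included, in line with the held wing. I'll measure it more finely.

```bash
python3 - <<'E'
from h import *
c=load('w6');im=c["pixels"][60:200,260:395,::-1]
cv2.imwrite('pics/w6c.png',cv2.resize(im,None,fx=4.2,fy=4.2,interpolation=cv2.INTER_CUBIC))
P=cloud(c);S=P[60:200,255:400].reshape(-1,3)
g=S[abs(S[:,2]-.06)<.006];print(len(g),np.median(g[:,2]),cv2.minAreaRect((g[:,:2]*1000).astype(np.float32)))
E
```

```text
10298 0.05874581229501724 ((511.9413757324219, -54.889644622802734), (110.64958953857422, 110.39492797851562), 4.524617671966553)
```

View pics/w6c.png

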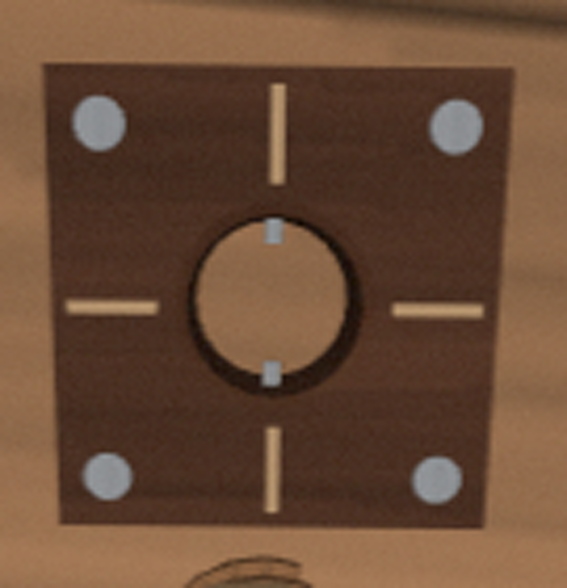

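```bash
python3 - <<'E'
from h import *
for n in ('side0','top0'):
    c=load(n);P=cloud(c).reshape(-1,3)
    g=P[(abs(P[:,2]-.06)<.005)&(abs(P[:,0]-.51)<.08)&(abs(P[:,1]+.056)<.08)]
    print(n,len(g),np.median(g[:,2]),cv2.minAreaRect((g[:,:2]*1000).astype(np.float32)), g.mean(0))
c,o=snap('s1','side');im=c["pixels"][:,:,::-1]
cv2.imwrite('pics/s1c.png',cv2.resize(im[120:260,300:450],None,fx=4,fy=4,interpolation=cv2.INTER_CUBIC))
E
```

```text
side0 1307 0.05902844989284606 ((511.22509765625, -54.9443359375), (110.38182830810547, 114.27747344970703), 4.3081841468811035) [ 0.51066643 -0.05112536  0.05900115]
top0 1507 0.060018387503944615 ((510.7755432128906, -57.2420654296875), (110.32101440429688, 110.15064239501953), 4.5098490715026855) [ 0.51023476 -0.05683353  0.06003034]
t 6.65 pos [ 0.5721 -0.0566  0.2323] yaw 95.07 z [-0.016 -0.004 -1.   ] F [ 0.1  0.1 -1.6] M [-0.076 -0.013 -0.04 ] w 0.202 j7 1.74
```

View pics/s1c.png

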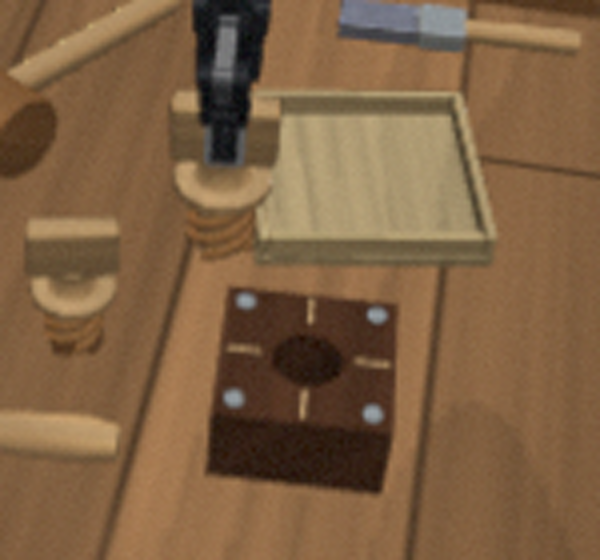

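```bash
python3 -m pendant '[[[-3.1,0,0],[0.2,-0.5,-0.3],255],[[-3.0,0,0],[0,-0.5,-0.3],255],[[0,0,-3],[0,0,0],255],[[0,0,-3],[0,0,0],255],[[0,0,0],[0,0,0],255],[[0,0,0],[0,0,0],255]]'; python3 -c "
from h import *
c,o=snap('w7');held(c)"
```

```text
clock: 7.45
position: [0.5118, -0.0507, 0.1713]
ee_rot: [0.676, 0.737, 0.001, 0.001]
ft_force: [-0.6, 0.0, -1.4]
grip_width: 0.202
t 7.45 pos [ 0.5118 -0.0507  0.1713] yaw 94.94 z [ 0.003 -0.    -1.   ] F [-0.6  0.  -1.4] M [0.01  0.026 0.022] w 0.202 j7 1.71
wing tool: n 4981 x -0.011953029979178662 0.011947859120185835 y [-0.02859923  0.02911479] z -0.015201314979964187
collar 1829 (0.8333379030227661, 1.005628228187561) 27.682619094848633 0.037154218644766535 ymin -0.026387502821620598 x -0.026837326418506054 0.028268680644207247
```

```bash
python3 -m pendant '[[[-0.1,-0.5,-1],[0,0.2,-0.4],255],[[0,0,0],[0,0,0],255],[[0,0,0],[0,0,0],255]]'; python3 -c "
from h import *
c,o=snap('w8');snap('s2','side');c=load('s2');im=c['pixels'][:,:,::-1]
cv2.imwrite('pics/s2c.png',cv2.resize(im[150:260,320:430],None,fx=5,fy=5,interpolation=cv2.INTER_CUBIC))"
```

```text
clock: 7.88
position: [0.5118, -0.0562, 0.1621]
ee_rot: [0.679, 0.734, 0.0, 0.001]
ft_force: [-0.0, 1.1, -1.4]
grip_width: 0.199
t 7.88 pos [ 0.5118 -0.0562  0.1621] yaw 94.51 z [ 0.001 -0.    -1.   ] F [-0.   1.1 -1.4] M [ 0.012  0.012 -0.015] w 0.199 j7 1.72
t 7.92 pos [ 0.5117 -0.0562  0.1621] yaw 94.51 z [ 0.001 -0.    -1.   ] F [-0.8 -0.  -2.3] M [-0.032 -0.047  0.05 ] w 0.203 j7 1.72
```

View pics/s2c.png

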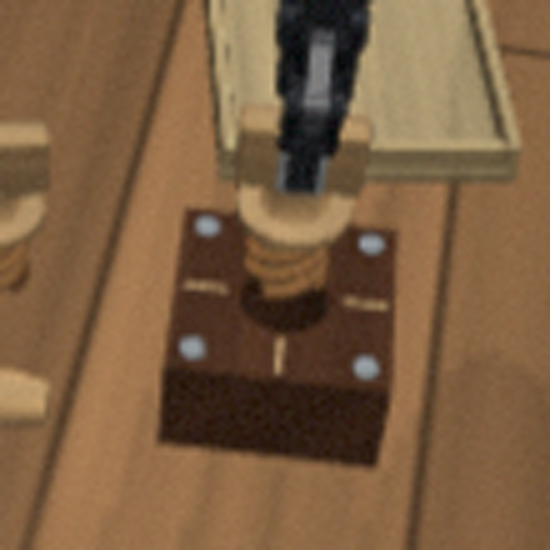

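View pics/w8.png

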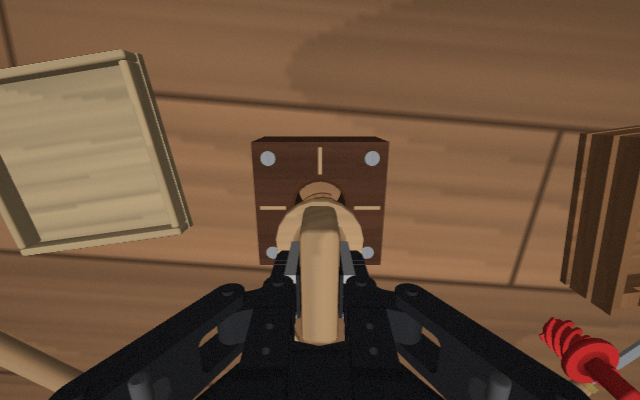

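```bash
python3 - <<'E'
from h import *
c=load('w8');T=toolcloud(c)
im=c["pixels"][130:280,245:395,::-1]
cv2.imwrite('pics/w8c.png',cv2.resize(im,None,fx=4,fy=4,interpolation=cv2.INTER_CUBIC))
for u,v in [(262,208),(284,208),(356,208),(378,208),(320,150),(320,172)]: print(u,v,T[v,u].round(4))
E
```

```text
262 208 [-0.0481  0.0002  0.1024]
284 208 [-0.0296  0.0008  0.1043]
356 208 [0.0318 0.0004 0.1028]
378 208 [0.0505 0.0004 0.1026]
320 150 [ 0.0012 -0.0487  0.101 ]
320 172 [ 0.0012 -0.0307  0.1025]
```

View pics/w8c.png

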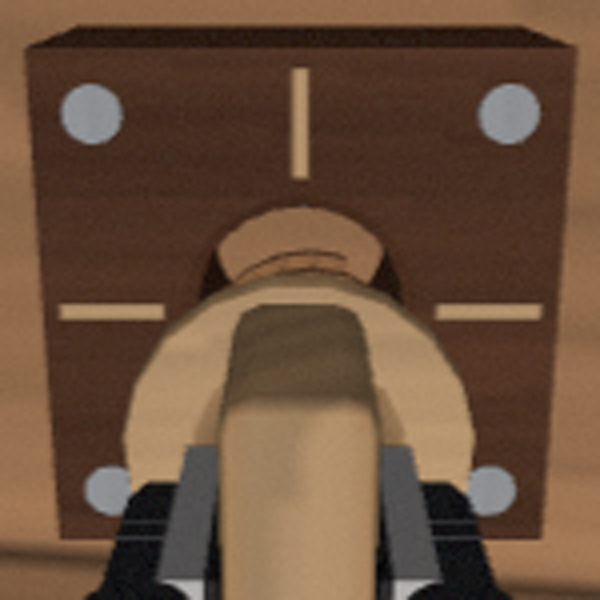

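Centred to within 0.5 mm relative to the gauge lines. Lowering.

```bash
python3 -m pendant '[[[0,0,-1.2],[0,0,0],255],[[0,0,-1],[0,0,0],255],[[0,0,-0.7],[0,0,0],255],[[0,0,0],[0,0,0],255]]'; python3 -c "
from h import *
stat()"
```

```text
clock: 8.48
position: [0.5112, -0.056, 0.1305]
ee_rot: [0.679, 0.734, 0.0, 0.0]
ft_force: [0.8, 0.0, -2.3]
grip_width: 0.196
t 8.47 pos [ 0.5112 -0.056   0.1305] yaw 94.53 z [ 0. -0. -1.] F [ 0.8  0.  -2.3] M [ 0.088 -0.013 -0.023] w 0.196 j7 1.73
```

```bash
python3 -m pendant '[[[0,0,-0.7],[0,0,0],255],[[0,0,-0.4],[0,0,0],255],[[0,0,-0.3],[0,0,0],255],[[0,0,-0.2],[0,0,0],255],[[0,0,0],[0,0,0],255]]'; python3 -c "
from h import *
stat()"
```

```text
clock: 9.1
position: [0.5116, -0.056, 0.1138]
ee_rot: [0.679, 0.735, 0.0, 0.0]
ft_force: [0.7, 0.7, -1.7]
grip_width: 0.199
t 9.1 pos [ 0.5116 -0.056   0.1138] yaw 94.53 z [ 0.001 -0.    -1.   ] F [ 0.7  0.7 -1.7] M [-0.023 -0.035  0.082] w 0.199 j7 1.74
```

```bash
python3 -m pendant '[[[0,0,-0.15],[0,0,0],255],[[0,0,-0.1],[0,0,0],255],[[0,0,0],[0,0,0],255]]'; python3 -c "
from h import *
stat()"
```

```text
clock: 9.48
position: [0.5119, -0.0561, 0.1134]
ee_rot: [0.679, 0.734, 0.001, 0.0]
ft_force: [-1.1, 0.3, -1.3]
grip_width: 0.205
t 9.47 pos [ 0.5119 -0.0561  0.1134] yaw 94.51 z [ 0.002  0.001 -1.   ] F [-1.1  0.3 -1.3] M [ 0.     0.62  -0.048] w 0.205 j7 1.74
```

```bash
python3 -m pendant '[[[0,0,-0.05],[0,0,-4],255],[[0,0,-0.06],[0,0,-4],255],[[0,0,-0.06],[0,0,-4],255]]'; python3 -c "
from h import *
stat()"
```

```text
clock: 9.85
position: [0.5118, -0.0558, 0.1118]
ee_rot: [0.754, 0.657, 0.001, 0.0]
ft_force: [-0.9, 0.1, 0.6]
grip_width: 0.207
t 9.85 pos [ 0.5118 -0.0558  0.1118] yaw 82.18 z [ 0.002  0.001 -1.   ] F [-0.9  0.1  0.6] M [ 0.125  0.296 -0.02 ] w 0.207 j7 1.53
```

```bash
python3 -m pendant '[[[0,0,-0.06],[0,0,-3],255],[[0,0,-0.05],[0,0,-3],255],[[0,0,-0.05],[0,0,-3],255]]'; python3 -c "
from h import *
stat()"; python3 -m pendant '[[[0,0,-0.04],[0,0,-2],255],[[0,0,-0.04],[0,0,-2],255]]'; python3 -c "
from h import *
stat()"
```

```text
clock: 10.22
position: [0.5118, -0.0551, 0.1108]
ee_rot: [0.804, 0.594, 0.001, -0.0]
ft_force: [-2.3, 0.6, 1.2]
grip_width: 0.204
t 10.22 pos [ 0.5118 -0.0551  0.1108] yaw 72.88 z [ 0.002  0.002 -1.   ] F [-2.3  0.6  1.2] M [0.166 0.466 0.061] w 0.204 j7 1.37
clock: 10.48
position: [0.5119, -0.0548, 0.1103]
ee_rot: [0.825, 0.564, 0.002, -0.0]
ft_force: [-2.6, 1.1, 3.5]
grip_width: 0.2
t 10.47 pos [ 0.5119 -0.0548  0.1103] yaw 68.73 z [ 0.002  0.002 -1.   ] F [-2.6  1.1  3.5] M [0.299 0.628 0.068] w 0.2 j7 1.3
```

```bash
python3 -m pendant '[[[0,-0.05,-0.03],[0,0,-2],255],[[0,-0.03,-0.03],[0,0,-2],255]]'; python3 -c "
from h import *
stat()"; python3 -m pendant '[[[0,0,-0.03],[0,0,-2],255],[[0,0,-0.03],[0,0,-2],255]]'; python3 -c "
from h import *
stat()"
```

```text
clock: 10.72
position: [0.5118, -0.0556, 0.1095]
ee_rot: [0.846, 0.534, 0.002, -0.0]
ft_force: [-1.3, 1.0, -1.1]
grip_width: 0.199
t 10.72 pos [ 0.5118 -0.0556  0.1095] yaw 64.49 z [ 0.003  0.002 -1.   ] F [-1.3  1.  -1.1] M [0.124 0.279 0.006] w 0.199 j7 1.23
clock: 10.98
position: [0.5119, -0.0558, 0.1089]
ee_rot: [0.865, 0.502, 0.002, 0.0]
ft_force: [0.0, -0.6, 2.3]
grip_width: 0.203
t 10.97 pos [ 0.5119 -0.0558  0.1089] yaw 60.2 z [ 0.003  0.001 -1.   ] F [ 0.  -0.6  2.3] M [0.016 0.457 0.025] w 0.203 j7 1.16
```

```bash
python3 -m pendant '[[[0,0,-0.04],[0,0,-2],255],[[0,0,-0.04],[0,0,-2],255],[[0,0,-0.04],[0,0,-2],255]]'; python3 -c "
from h import *
stat()"; python3 -m pendant '[[[0,0,-0.05],[0,0,-3],255],[[0,0,-0.05],[0,0,-3],255]]'; python3 -c "
from h import *
stat()"
```

```text
clock: 11.35
position: [0.5121, -0.056, 0.1079]
ee_rot: [0.892, 0.452, 0.002, 0.0]
ft_force: [-2.1, 0.5, 4.1]
grip_width: 0.206
t 11.35 pos [ 0.5121 -0.056   0.1079] yaw 53.77 z [ 0.003  0.001 -1.   ] F [-2.1  0.5  4.1] M [-0.009  0.658  0.047] w 0.206 j7 1.05
clock: 11.6
position: [0.5121, -0.0561, 0.1071]
ee_rot: [0.916, 0.402, 0.002, 0.0]
ft_force: [-2.9, -0.2, 2.6]
grip_width: 0.203
t 11.6 pos [ 0.5121 -0.0561  0.1071] yaw 47.44 z [ 0.004  0.001 -1.   ] F [-2.9 -0.2  2.6] M [0.06  0.614 0.056] w 0.203 j7 0.95
```

Screw A is past 47° with almost no torque, so it looks sound. I'll run it on to the collar.

```bash
python3 -m pendant '[[[0,0,-0.05],[0,0.2,-3],255],[[0,0,-0.05],[0,0,-3],255],[[0,0,-0.05],[0,0,-3],255],[[0,0,-0.05],[0,0,-3],255]]'; python3 -c "
from h import *
stat()"; python3 -m pendant '[[[0,0,-0.04],[0,0,-2],255],[[0,0,-0.04],[0,0,-2],255]]'; python3 -c "
from h import *
stat()"
```

```text
clock: 12.1
position: [0.5124, -0.0561, 0.1055]
ee_rot: [0.954, 0.298, 0.0, -0.0]
ft_force: [-2.2, 0.3, 3.5]
grip_width: 0.202
t 12.1 pos [ 0.5124 -0.0561  0.1055] yaw 34.73 z [ 0.001  0.    -1.   ] F [-2.2  0.3  3.5] M [ 0.109  0.554 -0.004] w 0.202 j7 0.73
clock: 12.35
position: [0.5125, -0.0561, 0.1048]
ee_rot: [0.965, 0.263, 0.001, -0.0]
ft_force: [-2.7, 1.3, 3.8]
grip_width: 0.207
t 12.35 pos [ 0.5125 -0.0561  0.1048] yaw 30.48 z [ 0.001  0.    -1.   ] F [-2.7  1.3  3.8] M [0.06  0.703 0.077] w 0.207 j7 0.66
```

```bash
python3 -m pendant '[[[0,0,-0.04],[0,0,-2],255],[[0,0,-0.04],[0,0,-2],255]]'; python3 -c "
from h import *
stat()"; python3 -m pendant '[[[0,0,-0.04],[0,0,-1.5],255],[[0,0,-0.04],[0,0,-1.5],255]]'; python3 -c "
from h import *
stat();c,o=snap('s3','side');im=c['pixels'][:,:,::-1]
cv2.imwrite('pics/s3c.png',cv2.resize(im[150:260,320:430],None,fx=5,fy=5,interpolation=cv2.INTER_CUBIC))"
```

```text
clock: 12.6
position: [0.5126, -0.0562, 0.1042]
ee_rot: [0.974, 0.227, 0.001, -0.0]
ft_force: [-2.8, -0.4, 5.6]
grip_width: 0.204
t 12.6 pos [ 0.5126 -0.0562  0.1042] yaw 26.21 z [ 0.001  0.    -1.   ] F [-2.8 -0.4  5.6] M [0.045 0.816 0.075] w 0.204 j7 0.59
clock: 12.85
position: [0.5127, -0.056, 0.1038]
ee_rot: [0.98, 0.199, 0.001, -0.0]
ft_force: [-4.7, 1.6, 9.2]
grip_width: 0.202
t 12.85 pos [ 0.5127 -0.056   0.1038] yaw 22.98 z [ 0.001  0.001 -1.   ] F [-4.7  1.6  9.2] M [0.378 1.175 0.086] w 0.202 j7 0.54
t 12.85 pos [ 0.5127 -0.056   0.1038] yaw 22.98 z [ 0.001  0.001 -1.   ] F [-4.7  1.6  9.2] M [0.378 1.175 0.086] w 0.202 j7 0.54
```

View pics/s3c.png

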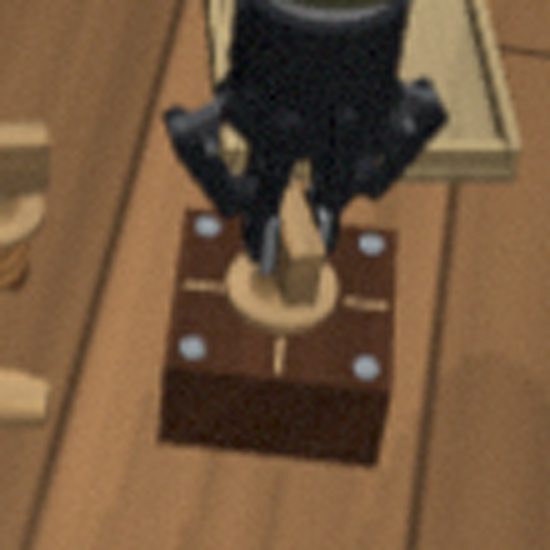

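The collar looks seated on the nut. One small extra row to confirm contact.

```bash
python3 -m pendant '[[[-0.02,0,-0.03],[0,0,-1.5],255],[[0,0,-0.03],[0,0,-1],255]]'; python3 -c "
from h import *
stat()"
```

```text
clock: 13.15
position: [0.5127, -0.0554, 0.1039]
ee_rot: [0.984, 0.176, 0.001, -0.001]
ft_force: [-4.4, 1.1, 7.9]
grip_width: 0.201
t 13.15 pos [ 0.5127 -0.0554  0.1039] yaw 20.23 z [ 0.002  0.002 -1.   ] F [-4.4  1.1  7.9] M [0.143 1.13  0.156] w 0.201 j7 0.49
```

Screw A is home: z has stopped at 0.1039 (tip 45.5 mm below the mouth) and torque stayed low throughout, so it is sound. Unscrewing.

```bash
python3 -m pendant '[[[0,0,0.06],[0,0,5],255],[[0,0,0.1],[0,0,7.5],255],[[0,0,0.1],[0,0,7.5],255],[[0,0,0.1],[0,0,7.5],255],[[0,0,0.1],[0,0,7.5],255]]'; python3 -c "
from h import *
stat()"
```

```text
clock: 13.78
position: [0.5123, -0.0559, 0.1079]
ee_rot: [0.884, 0.468, 0.0, -0.001]
ft_force: [-2.8, 1.1, 4.2]
grip_width: 0.198
t 13.78 pos [ 0.5123 -0.0559  0.1079] yaw 55.82 z [ 0.     0.001 -1.   ] F [-2.8  1.1  4.2] M [ 0.133  0.713 -0.212] w 0.198 j7 1.09
```

```bash
python3 -m pendant '[[[0,0,0.12],[0,0,8],255],[[0,0,0.12],[0,0,8],255],[[0,0,0.12],[0,0,8],255],[[0,0,0.12],[0,0,8],255],[[0,0,0.1],[0,0,6.5],255],[[0,0,0],[0,0,0],255]]'; python3 -c "
from h import *
stat()"
```

```text
clock: 14.52
position: [0.5122, -0.0566, 0.1133]
ee_rot: [0.675, 0.738, 0.0, -0.001]
ft_force: [-2.9, 0.1, 5.4]
grip_width: 0.199
t 14.53 pos [ 0.5122 -0.0566  0.1133] yaw 95.08 z [-0.001  0.001 -1.   ] F [-2.9  0.1  5.4] M [ 0.081  0.652 -0.016] w 0.199 j7 1.75
```

```bash
python3 -m pendant '[[[-0.05,0,0.3],[0,0,-0.5],255],[[0,0,0.4],[0,0,0],255]]'; python3 -c "
from h import *
stat()"
```

```text
clock: 14.78
position: [0.5115, -0.0565, 0.1198]
ee_rot: [0.68, 0.733, -0.0, -0.001]
ft_force: [-0.6, -0.4, -1.8]
grip_width: 0.205
t 14.78 pos [ 0.5115 -0.0565  0.1198] yaw 94.26 z [-0.001  0.001 -1.   ] F [-0.6 -0.4 -1.8] M [-0.028  0.024  0.016] w 0.205 j7 1.73
```

```bash
python3 -m pendant '[[[0,0,2],[0,0,0],255],[[0,0,3],[0,0,0],255],[[0,0,3],[0,0,0],255],[[-0.3,-4,0.5],[0,0,-2],255],[[-0.3,-5,0],[0,0,-2],255],[[-0.3,-5,0],[0,0,-2],255],[[-0.3,-5,0],[0,0,-2],255],[[-0.3,-4.5,0],[0,0,0],255],[[0,0,0],[0,0,0],255],[[0,0,0],[0,0,0],255]]'; python3 -c "
from h import *
c,o=snap('w9');held(c)"
```

```text
clock: 16.02
position: [0.4952, -0.297, 0.2086]
ee_rot: [0.734, 0.679, 0.0, 0.001]
ft_force: [-0.5, 0.4, -1.9]
grip_width: 0.202
t 16.02 pos [ 0.4952 -0.297   0.2086] yaw 85.47 z [ 0.001 -0.    -1.   ] F [-0.5  0.4 -1.9] M [ 0.089 -0.005  0.043] w 0.202 j7 2.07
wing tool: n 4970 x -0.011998561696392105 0.011979328645101915 y [-0.02862479  0.02896255] z -0.01517205838350142
collar 1840 (0.8331636786460876, 0.7473799586296082) 27.720930099487305 0.03720087032338305 ymin -0.026435033552174726 x -0.026684949647523576 0.028470625295410106
```

View pics/w9.png

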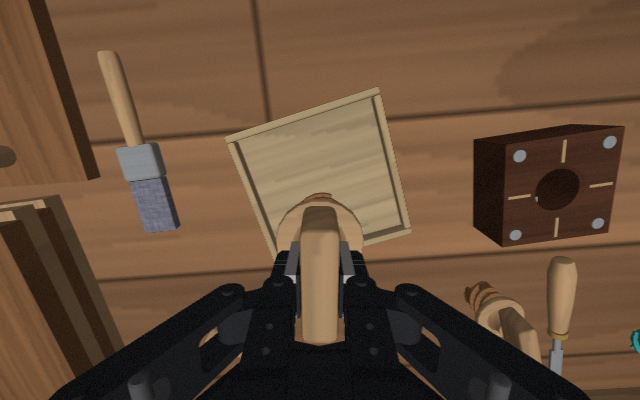

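```bash
python3 - <<'E'
from h import *
c=load('w9');q=atz(c,[(228,138),(380,91),(410,232)],.028);print(q,(q[0]+q[2])/2)
E
```

```text
[[ 0.43610112 -0.38847993  0.028     ]
 [ 0.40252916 -0.22737704  0.028     ]
 [ 0.55987682 -0.1946862   0.028     ]] [ 0.49798897 -0.29158306  0.028     ]
```

```bash
python3 -m pendant '[[[0.2,0.4,-2],[0,0,0],255],[[0,0,-3],[0,0,0],255],[[0,0,-3],[0,0,0],255],[[0,0,-1.5],[0,0,0],255],[[0,0,-0.5],[0,0,0],255],[[0,0,0],[0,0,0],255]]'; python3 -c "
from h import *
stat()"
```

```text
clock: 16.82
position: [0.5004, -0.2874, 0.1079]
ee_rot: [0.732, 0.681, 0.002, 0.002]
ft_force: [0.1, -1.2, -1.4]
grip_width: 0.205
t 16.82 pos [ 0.5004 -0.2874  0.1079] yaw 85.87 z [ 0.005  0.001 -1.   ] F [ 0.1 -1.2 -1.4] M [-0.002 -0.023 -0.   ] w 0.205 j7 2.1
```

```bash
python3 -m pendant '[[[0,0,-0.5],[-0.1,0.3,0],255],[[0,0,-0.25],[0,0,0],255],[[0,0,-0.1],[0,0,0],255],[[0,0,0],[0,0,0],255]]'; python3 -c "
from h import *
stat()"
```

```text
clock: 17.32
position: [0.5016, -0.2879, 0.101]
ee_rot: [0.732, 0.681, 0.0, 0.002]
ft_force: [-0.4, -0.3, -2.8]
grip_width: 0.202
t 17.32 pos [ 0.5016 -0.2879  0.101 ] yaw 85.87 z [ 0.003 -0.002 -1.   ] F [-0.4 -0.3 -2.8] M [0.001 0.002 0.038] w 0.202 j7 2.1
```

```bash
python3 -m pendant '[[[0,0,-0.2],[0.1,0.2,0],255],[[0,0,-0.15],[0,0,0],255],[[0,0,-0.1],[0,0,0],255],[[0,0,0],[0,0,0],255]]'; python3 -c "
from h import *
stat()"
```

```text
clock: 17.82
position: [0.502, -0.2883, 0.0975]
ee_rot: [0.732, 0.681, 0.0, 0.0]
ft_force: [0.3, -0.4, -1.7]
grip_width: 0.205
t 17.82 pos [ 0.502  -0.2883  0.0975] yaw 85.85 z [ 0.001 -0.001 -1.   ] F [ 0.3 -0.4 -1.7] M [-0.047 -0.008  0.052] w 0.205 j7 2.11
```

```bash
python3 -m pendant '[[[0,0,-0.1],[0,0,0],255],[[0,0,-0.1],[0,0,0],255]]'; python3 -c "
from h import *
stat()"
```

```text
clock: 18.08
position: [0.5025, -0.2885, 0.0973]
ee_rot: [0.732, 0.681, 0.001, 0.001]
ft_force: [-5.1, 2.9, 14.0]
grip_width: 0.197
t 18.07 pos [ 0.5025 -0.2885  0.0973] yaw 85.85 z [ 0.002 -0.    -1.   ] F [-5.1  2.9 14. ] M [0.842 1.566 0.035] w 0.197 j7 2.11
```

Floor contact (Fz 14 N at the predicted height). Releasing and rising.

```bash
python3 -m pendant '[[[0,0,0.05],[0,0,0],255],[[0,0,0],[0,0,0],200],[[0,0,0],[0,0,0],120],[[0,0,0],[0,0,0],60],[[0,0,0],[0,0,0],0],[[0,0,0],[0,0,0],0],[[0,0,2],[0,0,0],0],[[0,0,3],[0,0,0],0],[[0,0,4],[0,0,0],0],[[0,0,4],[0,0,0],0],[[0,0,0],[0,0,0],0]]'; python3 -c "
from h import *
c,o=snap('w10');c,o=snap('t1','top')"
```

```text
clock: 19.45
position: [0.5018, -0.2884, 0.2311]
ee_rot: [0.732, 0.681, 0.0, 0.001]
ft_force: [0.6, -0.2, -0.5]
grip_width: 1.003
t 19.45 pos [ 0.5018 -0.2884  0.2311] yaw 85.83 z [ 0.001 -0.    -1.   ] F [ 0.6 -0.2 -0.5] M [ 0.033  0.036 -0.01 ] w 1.003 j7 2.05
t 19.5 pos [ 0.5011 -0.2878  0.2292] yaw 85.84 z [-0.001  0.001 -1.   ] F [ 0.1  0.9 -0.6] M [ 0.04   0.022 -0.012] w 0.998 j7 2.05
```

View pics/w10.png

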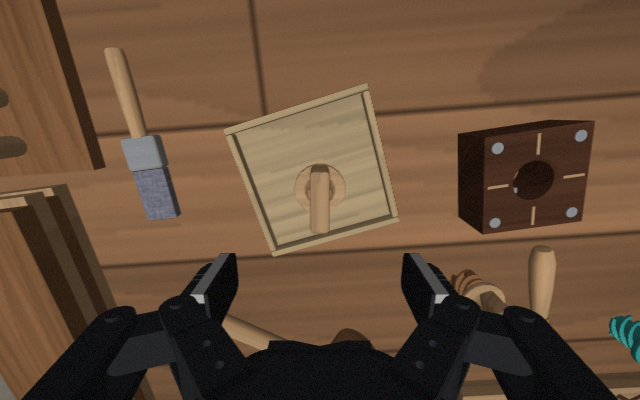

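Screw A stands upright in the tray at about (320,190). Next, screw B.

```bash
python3 -m pendant '[[[3.3,3.9,0],[0,0,4],0],[[3.3,3.9,0],[0,0,4],0],[[3.3,3.9,0],[0,0,4],0],[[3.3,3.9,0],[0,0,4],0],[[3,3.5,0],[0,0,4],0],[[0,0,0],[0,0,0],0],[[0,0,0],[0,0,0],0]]'; python3 - <<'E'
from h import *
c,o=snap('w11')
P=cloud(c).reshape(-1,3)
S=P[(abs(P[:,0]-.668)<.05)&(abs(P[:,1]+.091)<.05)]
w=S[(S[:,2]>.1)&(S[:,2]<.112)];print(len(w),w.mean(0),cv2.minAreaRect((w[:,:2]*1000).astype(np.float32)))
k=S[(S[:,2]>.048)&(S[:,2]<.058)];print(len(k),cv2.minEnclosingCircle((k[:,:2]*1000).astype(np.float32)))
E
```

```text
clock: 20.42
position: [0.6617, -0.0896, 0.2157]
ee_rot: [0.6, 0.8, -0.006, -0.008]
ft_force: [-0.1, -0.7, 0.9]
grip_width: 1.003
t 20.43 pos [ 0.6617 -0.0896  0.2157] yaw 106.31 z [-0.02   0.001 -1.   ] F [-0.1 -0.7  0.9] M [0.027 0.026 0.028] w 1.003 j7 2.03
1249 [ 0.66910221 -0.09157707  0.1041976 ] ((670.3884887695312, -91.38895416259766), (58.901790618896484, 17.588619232177734), 16.17655372619629)
1060 ((670.7227172851562, -91.08120727539062), 27.72051429748535)
```

View pics/w11.png

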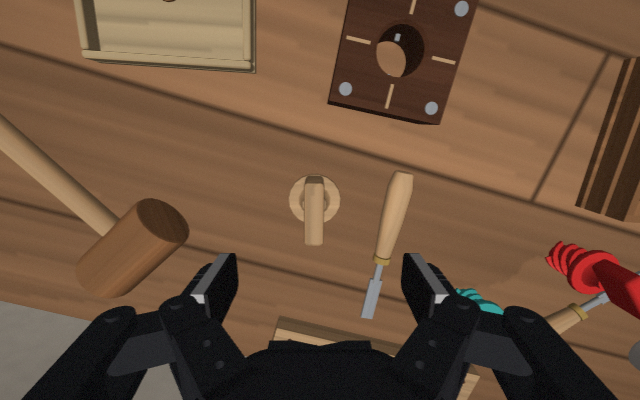

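```bash
python3 -m pendant '[[[0.8,-0.2,0],[-0.1,-0.6,0],0],[[0,0,-2],[0,-0.5,0],0],[[0,0,-3],[0,0,0],0],[[0,0,-3],[0,0,0],0],[[0,0,-2],[0,0,0],0],[[0,0,0],[0,0,0],0],[[0,0,0],[0,0,0],0]]'; python3 - <<'E'
from h import *
c,o=snap('w12');held(c)
P=cloud(c).reshape(-1,3)
S=P[(abs(P[:,0]-.668)<.05)&(abs(P[:,1]+.091)<.05)]
w=S[(S[:,2]>.1)&(S[:,2]<.112)];print(len(w),w.mean(0),cv2.minAreaRect((w[:,:2]*1000).astype(np.float32)))
E
```

```text
clock: 21.35
position: [0.6699, -0.0991, 0.1149]
ee_rot: [0.604, 0.797, 0.001, 0.003]
ft_force: [0.1, 0.4, -0.0]
grip_width: 1.0
t 21.35 pos [ 0.6699 -0.0991  0.1149] yaw 105.71 z [ 0.006 -0.003 -1.   ] F [ 0.1  0.4 -0. ] M [-0.008 -0.002 -0.026] w 1.0 j7 2.06Traceback (most recent call last):
  File "<stdin>", line 2, in <module>
  File "h.py", line 41, in held
    print("wing tool: n",len(w),"x",w[:,0].min(),w[:,0].max(),"y",np.percentile(w[:,1],[0.5,99.5]),"z",np.median(w[:,2]))
                                    ~~~~~~~~~~^^
    return umr_minimum(a, axis, None, out, keepdims, initial, where)
ValueError: zero-size array to reduction operation minimum which has no identity
```

```bash
python3 -m pendant '[[[0.05,0.8,0],[0.2,0.3,0.5],0],[[0,0,0],[0,0,0],0]]'; python3 - <<'E'
from h import *
c,o=snap('w13')
P=cloud(c).reshape(-1,3)
S=P[(abs(P[:,0]-.668)<.05)&(abs(P[:,1]+.091)<.05)]
w=S[(S[:,2]>.1)&(S[:,2]<.112)];print(len(w),w.mean(0),cv2.minAreaRect((w[:,:2]*1000).astype(np.float32)))
k=S[(S[:,2]>.048)&(S[:,2]<.058)];print(len(k),cv2.minEnclosingCircle((k[:,:2]*1000).astype(np.float32)))
E
```

```text
clock: 21.65
position: [0.6713, -0.0903, 0.1167]
ee_rot: [0.6, 0.8, 0.001, 0.001]
ft_force: [-0.4, 1.5, -0.0]
grip_width: 1.003
t 21.65 pos [ 0.6713 -0.0903  0.1167] yaw 106.27 z [ 0.003  0.001 -1.   ] F [-0.4  1.5 -0. ] M [ 0.014  0.017 -0.015] w 1.003 j7 2.05
3153 [ 0.66758153 -0.09201571  0.1042119 ] ((671.0953979492188, -88.18651580810547), (81.94744110107422, 55.91519546508789), 73.71437072753906)
2175 ((670.7486572265625, -91.23175048828125), 27.934341430664062)
```

```bash
python3 -m pendant '[[[-0.05,-0.05,-1.5],[0,0.2,0],0],[[0,0,-1.2],[0,0,0],0],[[0,0,0],[0,0,0],100],[[0,0,0],[0,0,0],150],[[0,0,0],[0,0,0],150]]'; python3 - <<'E'
from h import *
c,o=snap('w14');held(c)
E
```

```text
clock: 22.32
position: [0.6702, -0.0919, 0.0872]
ee_rot: [0.6, 0.8, -0.0, -0.001]
ft_force: [0.2, -0.9, 0.5]
grip_width: 0.417
t 22.32 pos [ 0.6702 -0.0919  0.0872] yaw 106.2 z [-0.002  0.001 -1.   ] F [ 0.2 -0.9  0.5] M [ 0.009 -0.013  0.016] w 0.417 j7 2.06
wing tool: n 4553 x -0.00868183676808887 0.009639710708490587 y [-0.02945102  0.02779945] z -0.017223992993471243
collar 2357 (0.3824363052845001, 0.4336782693862915) 27.786142349243164 0.0349842522669971 ymin -0.02724338187317516 x -0.02710258461294084 0.027678566801317413
```

View pics/w14.png

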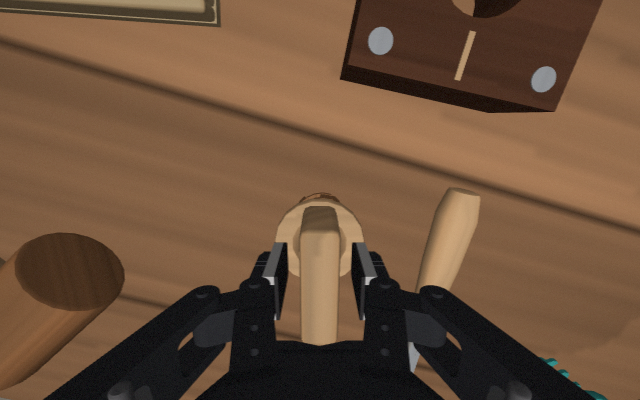

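Well centred between the jaws. Gripping and lifting.

```bash
python3 -m pendant '[[[0,0,0],[0,0,0],255],[[0,0,0],[0,0,0],255],[[0,0,0],[0,0,0],255],[[0,0,1],[0,0,0],255],[[0,0,3],[0,0,0],255],[[0,0,4],[0,0,0],255],[[0,0,4],[0,0,0],255],[[0,0,2],[0,0,0],255],[[-2,0.7,0],[0,0,-3],255],[[-4,1.5,0],[0,0,-4.5],255],[[-4,1.3,0],[0,0,-4],255],[[0,0,0],[0,0,0],255]]' 60; python3 -c "
from h import *
c,o=snap('w15');held(c)"
```

```text
clock: 23.88
position: [0.5658, -0.0564, 0.2358]
ee_rot: [0.68, 0.733, 0.0, -0.001]
ft_force: [1.4, -0.1, -2.0]
grip_width: 0.206
t 23.88 pos [ 0.5658 -0.0564  0.2358] yaw 94.28 z [-0.001  0.002 -1.   ] F [ 1.4 -0.1 -2. ] M [ 0.007 -0.011  0.017] w 0.206 j7 1.74
wing tool: n 5160 x -0.011993876684644626 0.011989261925165357 y [-0.02963057  0.02833444] z -0.01681683659423685
collar 1927 (0.5621415376663208, 0.19865085184574127) 27.96101188659668 0.03553564830334424 ymin -0.02735851883086006 x -0.027364586982611155 0.02812637004786806
```

View pics/w15.png

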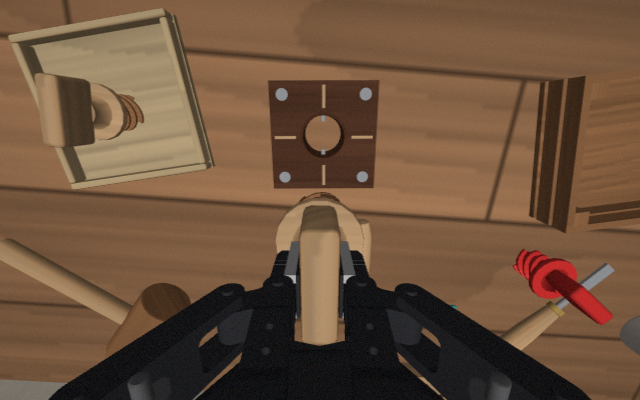

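```bash
python3 -m pendant '[[[-2.7,0,0],[0,0,0.1],255],[[-2.6,0,0],[0,0,0.1],255],[[0,0,0],[0,0,0],255],[[0,0,-3],[0,0,0],255],[[0,0,-3],[0,0,0],255],[[0,0,0],[0,0,0],255],[[0,0,0],[0,0,0],255]]'; python3 -c "
from h import *
stat()"
```

```text
clock: 24.8
position: [0.52, -0.059, 0.179]
ee_rot: [0.678, 0.735, 0.002, 0.003]
ft_force: [-1.1, 0.3, -1.7]
grip_width: 0.202
t 24.8 pos [ 0.52  -0.059  0.179] yaw 94.55 z [ 0.008 -0.001 -1.   ] F [-1.1  0.3 -1.7] M [ 0.043  0.043 -0.034] w 0.202 j7 1.73
```

```bash
python3 -m pendant '[[[-0.8,0.25,-1],[0.1,0.4,0],255],[[0,0,0],[0,0,0],255],[[0,0,0],[0,0,0],255]]'; python3 -c "
from h import *
c,o=snap('w16');held(c);T=toolcloud(c)
cv2.imwrite('pics/w16c.png',cv2.resize(c['pixels'][130:280,245:395,::-1],None,fx=4,fy=4,interpolation=cv2.INTER_CUBIC))"
```

```text
clock: 25.18
position: [0.5128, -0.0564, 0.1705]
ee_rot: [0.678, 0.735, 0.002, 0.001]
ft_force: [-0.3, -0.0, -1.5]
grip_width: 0.199
t 25.18 pos [ 0.5128 -0.0564  0.1705] yaw 94.56 z [ 0.004  0.001 -1.   ] F [-0.3 -0.  -1.5] M [0.048 0.034 0.004] w 0.199 j7 1.73
wing tool: n 5166 x -0.0119787961305906 0.011996594450475764 y [-0.02966375  0.02815629] z -0.016857283019411966
collar 1922 (0.8346733450889587, -1.1765400171279907) 27.97410011291504 0.03545538073245058 ymin -0.02733670094493703 x -0.02713210892576458 0.028808673998064187
```

View pics/w16c.png

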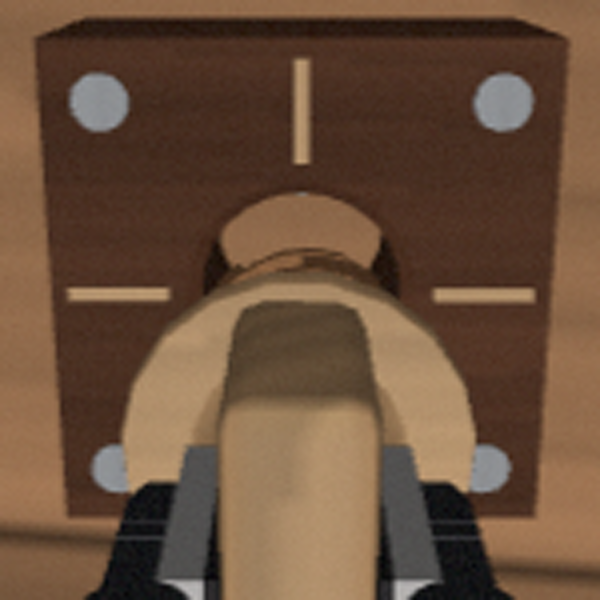

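```bash
python3 -c "
from h import *
T=toolcloud(load('w16'))
for u,v in [(263,203),(286,203),(355,203),(377,203)]: print(T[v,u].round(4))"
python3 -m pendant '[[[-0.03,0,-1],[-0.1,0.2,0],255],[[0,0,-1],[0,0,0],255],[[0,0,-0.6],[0,0,0],255],[[0,0,0],[0,0,0],255]]'; python3 -c "
from h import *
stat()"
```

```text
[-0.0489 -0.0014  0.1117]
[-0.0286 -0.0016  0.1109]
[ 0.0319 -0.0015  0.1109]
[ 0.0512 -0.0014  0.1112]
clock: 25.72
position: [0.5121, -0.0563, 0.1423]
ee_rot: [0.678, 0.735, -0.001, -0.0]
ft_force: [-0.5, 0.1, -1.0]
grip_width: 0.202
t 25.73 pos [ 0.5121 -0.0563  0.1423] yaw 94.56 z [-0.001 -0.001 -1.   ] F [-0.5  0.1 -1. ] M [-0.013 -0.016  0.003] w 0.202 j7 1.74
```

```bash
python3 -m pendant '[[[0,0,-1],[0,0,0],255],[[0,0,-0.7],[0,0,0],255],[[0,0,-0.5],[0,0,0],255],[[0,0,-0.4],[0,0,0],255],[[0,0,0],[0,0,0],255]]'; python3 -c "
from h import *
stat()"
```

```text
clock: 26.35
position: [0.5122, -0.0563, 0.1144]
ee_rot: [0.678, 0.735, -0.001, -0.0]
ft_force: [-0.9, -0.7, -2.4]
grip_width: 0.205
t 26.35 pos [ 0.5122 -0.0563  0.1144] yaw 94.56 z [-0.001 -0.001 -1.   ] F [-0.9 -0.7 -2.4] M [-0.032  0.014  0.009] w 0.205 j7 1.75
```

```bash
python3 -m pendant '[[[0,0,-0.15],[0,0,0],255],[[0,0,-0.15],[0,0,0],255],[[0,0,-0.05],[0,0,0],255]]'; python3 -c "
from h import *
stat()"
```

```text
clock: 26.72
position: [0.5128, -0.0564, 0.1121]
ee_rot: [0.678, 0.735, 0.0, 0.0]
ft_force: [-2.6, -0.0, 4.2]
grip_width: 0.204
t 26.73 pos [ 0.5128 -0.0564  0.1121] yaw 94.55 z [ 0. -0. -1.] F [-2.6 -0.   4.2] M [ 0.103  0.922 -0.011] w 0.204 j7 1.75
```

Resting on the teeth. Turning gently, and watching the yaw response and Mz.

```bash
python3 -m pendant '[[[0,0,-0.02],[0,0,-3],255],[[0,0,-0.04],[0,0,-3],255],[[0,0,-0.04],[0,0,-3],255]]'; python3 -c "
from h import *
stat()";python3 -m pendant '[[[0,0,-0.04],[0,0,-3],255],[[0,0,-0.04],[0,0,-3],255],[[0,0,-0.04],[0,0,-3],255]]'; python3 -c "
from h import *
stat()"
```

```text
clock: 27.1
position: [0.5127, -0.0563, 0.1113]
ee_rot: [0.736, 0.677, 0.0, 0.0]
ft_force: [0.3, 0.7, -1.8]
grip_width: 0.2
t 27.1 pos [ 0.5127 -0.0563  0.1113] yaw 85.29 z [ 0.001  0.    -1.   ] F [ 0.3  0.7 -1.8] M [ 0.04   0.07  -0.013] w 0.2 j7 1.6
clock: 27.48
position: [0.5127, -0.0562, 0.11]
ee_rot: [0.788, 0.616, 0.0, 0.0]
ft_force: [-0.1, 0.6, -2.2]
grip_width: 0.201
t 27.48 pos [ 0.5127 -0.0562  0.11  ] yaw 76.0 z [ 0.001  0.    -1.   ] F [-0.1  0.6 -2.2] M [0.051 0.064 0.011] w 0.201 j7 1.44
```

```bash
python3 -m pendant '[[[0,0,-0.02],[0,0,-1.5],255],[[0,0,-0.02],[0,0,-1.5],255]]'; python3 -c "
from h import *
stat()";python3 -m pendant '[[[0,0,-0.02],[0,0,-1.5],255],[[0,0,-0.02],[0,0,-1],255]]'; python3 -c "
from h import *
stat()"
```

```text
clock: 27.72
position: [0.5127, -0.0561, 0.1096]
ee_rot: [0.804, 0.594, 0.0, 0.0]
ft_force: [0.3, 0.7, -1.0]
grip_width: 0.201
t 27.73 pos [ 0.5127 -0.0561  0.1096] yaw 72.89 z [ 0.001  0.    -1.   ] F [ 0.3  0.7 -1. ] M [-0.023  0.052  0.057] w 0.201 j7 1.39
clock: 27.98
position: [0.5127, -0.056, 0.1091]
ee_rot: [0.818, 0.575, 0.0, 0.0]
ft_force: [0.2, -0.3, -1.8]
grip_width: 0.205
t 27.98 pos [ 0.5127 -0.056   0.1091] yaw 70.25 z [ 0.001  0.    -1.   ] F [ 0.2 -0.3 -1.8] M [0.102 0.128 0.009] w 0.205 j7 1.34
```

```bash
python3 -m pendant '[[[0,0,-0.02],[0,0,-1],255],[[0,0,-0.02],[0,0,-1],255]]'; python3 -c "
from h import *
stat()"; python3 -m pendant '[[[0,0,-0.02],[0,0,-1],255]]'; python3 -c "
from h import *
stat()"
```

```text
clock: 28.22
position: [0.5127, -0.0557, 0.1088]
ee_rot: [0.828, 0.56, 0.0, -0.0]
ft_force: [0.7, 0.5, -0.9]
grip_width: 0.201
t 28.23 pos [ 0.5127 -0.0557  0.1088] yaw 68.15 z [ 0.001  0.001 -1.   ] F [ 0.7  0.5 -0.9] M [0.312 0.135 0.023] w 0.201 j7 1.31
clock: 28.35
position: [0.5126, -0.0555, 0.1086]
ee_rot: [0.833, 0.553, 0.001, -0.0]
ft_force: [-1.0, 1.3, 0.1]
grip_width: 0.203
t 28.35 pos [ 0.5126 -0.0555  0.1086] yaw 67.08 z [ 0.001  0.001 -1.   ] F [-1.   1.3  0.1] M [0.363 0.123 0.044] w 0.203 j7 1.29
```

```bash
python3 -m pendant '[[[0,0,-0.01],[0,0,-1],255],[[0,0,-0.02],[0,0,-1],255]]'; python3 -c "
from h import *
stat()"; python3 -m pendant '[[[0,0,-0.01],[0,0,-1],255],[[0,0,-0.01],[0,0,-1],255]]'; python3 -c "
from h import *
stat()"
```

```text
clock: 28.6
position: [0.5127, -0.0555, 0.1085]
ee_rot: [0.844, 0.537, 0.001, -0.0]
ft_force: [-2.1, 0.2, 1.7]
grip_width: 0.199
t 28.6 pos [ 0.5127 -0.0555  0.1085] yaw 64.97 z [ 0.001  0.001 -1.   ] F [-2.1  0.2  1.7] M [0.285 0.489 0.274] w 0.199 j7 1.25
clock: 28.85
position: [0.5127, -0.0554, 0.1086]
ee_rot: [0.853, 0.522, 0.001, -0.0]
ft_force: [-1.3, 0.5, 3.2]
grip_width: 0.196
t 28.85 pos [ 0.5127 -0.0554  0.1086] yaw 62.89 z [ 0.001  0.001 -1.   ] F [-1.3  0.5  3.2] M [0.289 0.548 0.701] w 0.196 j7 1.22
```

Mz jumped from 0.04 to 0.70 N m at about 30° and sinking stopped, so screw B binds. I'll stop there and unscrew.

```bash
python3 -m pendant '[[[0,0,0.01],[0,0,2],255],[[0,0,0.04],[0,0,4],255],[[0,0,0.05],[0,0,4],255],[[0,0,0.06],[0,0,5],255],[[0,0,0.06],[0,0,5],255]]'; python3 -c "
from h import *
stat()"
```

```text
clock: 29.48
position: [0.5128, -0.0562, 0.1101]
ee_rot: [0.745, 0.667, 0.001, 0.0]
ft_force: [-0.8, 0.3, 1.0]
grip_width: 0.204
t 29.48 pos [ 0.5128 -0.0562  0.1101] yaw 83.71 z [ 0.001  0.    -1.   ] F [-0.8  0.3  1. ] M [ 0.322  0.346 -0.084] w 0.204 j7 1.57
```

```bash
python3 -m pendant '[[[0,0,0.07],[0,0,5],255],[[0,0,0.07],[0,0,5],255],[[0,0,0.03],[0,0,1],255],[[0,0,0],[0,0,0],255]]'; python3 -c "
from h import *
stat()"; python3 -m pendant '[[[0,0,0.2],[0,0,0],255],[[0,0,0.2],[0,0,0],255]]'; python3 -c "
from h import *
stat()"
```

```text
clock: 29.98
position: [0.513, -0.0569, 0.1122]
ee_rot: [0.675, 0.738, 0.001, 0.0]
ft_force: [-2.5, -0.0, 2.6]
grip_width: 0.202
t 29.98 pos [ 0.513  -0.0569  0.1122] yaw 95.09 z [ 0.002  0.001 -1.   ] F [-2.5 -0.   2.6] M [0.262 0.695 0.024] w 0.202 j7 1.77
clock: 30.22
position: [0.5126, -0.057, 0.1156]
ee_rot: [0.676, 0.737, 0.001, 0.0]
ft_force: [-0.5, 0.9, -2.9]
grip_width: 0.202
t 30.23 pos [ 0.5126 -0.057   0.1156] yaw 94.99 z [ 0.001  0.001 -1.   ] F [-0.5  0.9 -2.9] M [-0.027  0.033  0.028] w 0.202 j7 1.76
```

```bash
python3 -m pendant '[[[0,0,1],[0,0,0],255],[[0,0,3],[0,0,0],255],[[0,0,4],[0,0,0],255],[[0,0,3],[0,0,0],255],[[-0.2,5,0],[0,0,0],255],[[-0.2,5,0],[0,0,0],255],[[-0.2,5,0],[0,0,0],255],[[-0.2,5,0],[0,0,0],255],[[-0.2,5,0],[0,0,0],255],[[-0.2,5,0],[0,0,0],255],[[-0.2,3,0],[0,0,0],255],[[0,0,0],[0,0,0],255]]'; python3 -c "
from h import *
stat()"; python3 -m pendant '[[[0,0,0],[0,0,0],255]]'; python3 -c "
from h import *
c,o=snap('w17')"
```

```text
clock: 31.72
position: [0.4978, 0.2823, 0.238]
ee_rot: [0.678, 0.735, 0.005, 0.003]
ft_force: [0.4, -0.4, -2.3]
grip_width: 0.205
t 31.73 pos [0.4978 0.2823 0.238 ] yaw 94.59 z [ 0.012  0.003 -1.   ] F [ 0.4 -0.4 -2.3] M [-0.038 -0.024  0.044] w 0.205 j7 1.07
clock: 31.85
position: [0.4981, 0.2816, 0.2383]
ee_rot: [0.679, 0.735, 0.005, 0.004]
ft_force: [0.8, -0.6, -3.0]
grip_width: 0.204
t 31.85 pos [0.4981 0.2816 0.2383] yaw 94.54 z [ 0.013  0.003 -1.   ] F [ 0.8 -0.6 -3. ] M [-0.021  0.017 -0.011] w 0.204 j7 1.07
```

View pics/w17.png

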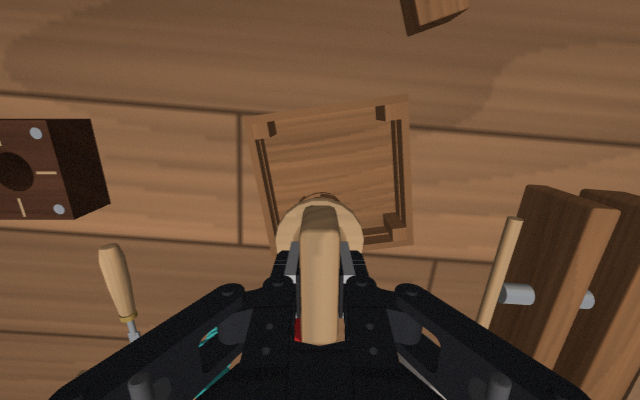

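```bash
python3 - <<'E'
from h import *
c=load('w17');q=atz(c,[(249,116),(408,95),(413,243)],.06);print(q,(q[0]+q[2])/2)
E
python3 -m pendant '[[[0,1.2,0],[-0.2,0.7,0],255],[[0,0,0],[0,0,0],255],[[0,0,-3],[0,0,0],255],[[0,0,0],[0,0,0],255]]'; python3 -c "
from h import *
stat()"
```

```text
[[0.43214678 0.20510333 0.06      ]
 [0.3995346  0.36393281 0.06      ]
 [0.56115367 0.39865829 0.06      ]] [0.49665023 0.30188081 0.06      ]
clock: 32.4
position: [0.4992, 0.2922, 0.2086]
ee_rot: [0.68, 0.733, -0.0, 0.0]
ft_force: [-0.2, -0.1, -2.1]
grip_width: 0.206
t 32.4 pos [0.4992 0.2922 0.2086] yaw 94.32 z [ 0.    -0.001 -1.   ] F [-0.2 -0.1 -2.1] M [-0.011  0.017  0.009] w 0.206 j7 1.06
```

```bash
python3 -m pendant '[[[-0.1,0.5,-2],[0,0,0],255],[[0,0,-3],[0,0,0],255],[[0,0,-3],[0,0,0],255],[[0,0,-1.5],[0,0,0],255],[[0,0,-0.7],[0,0,0],255],[[0,0,0],[0,0,0],255]]'; python3 -c "
from h import *
stat()"
```

```text
clock: 33.15
position: [0.5023, 0.298, 0.1119]
ee_rot: [0.681, 0.732, 0.004, 0.002]
ft_force: [1.0, 0.5, -1.7]
grip_width: 0.202
t 33.15 pos [0.5023 0.298  0.1119] yaw 94.18 z [ 0.008  0.004 -1.   ] F [ 1.   0.5 -1.7] M [-0.033  0.033 -0.014] w 0.202 j7 1.06
```

```bash
python3 -m pendant '[[[-0.2,0,-0.7],[-0.2,0.5,0],255],[[0,0,-0.4],[0,0,0],255],[[0,0,-0.2],[0,0,0],255],[[0,0,-0.1],[0,0,0],255],[[0,0,0],[0,0,0],255]]'; python3 -c "
from h import *
stat()"
```

```text
clock: 33.78
position: [0.5013, 0.2987, 0.0991]
ee_rot: [0.681, 0.732, 0.001, -0.0]
ft_force: [0.1, -0.6, -2.8]
grip_width: 0.202
t 33.77 pos [0.5013 0.2987 0.0991] yaw 94.18 z [ 0.002  0.002 -1.   ] F [ 0.1 -0.6 -2.8] M [-0.002 -0.02  -0.011] w 0.202 j7 1.06
```

```bash
python3 -m pendant '[[[0,0,-0.2],[-0.1,0.1,0],255],[[0,0,-0.15],[0,0,0],255],[[0,0,0],[0,0,0],255]]'; python3 -c "
from h import *
stat()"; python3 -m pendant '[[[0,0,-0.1],[0,0,0],255]]'; python3 -c "
from h import *
stat()"
```

```text
clock: 34.15
position: [0.5015, 0.2989, 0.0957]
ee_rot: [0.681, 0.732, 0.0, -0.0]
ft_force: [1.3, 0.9, -1.6]
grip_width: 0.202
t 34.15 pos [0.5015 0.2989 0.0957] yaw 94.18 z [ 0.     0.001 -1.   ] F [ 1.3  0.9 -1.6] M [-0.005 -0.031  0.067] w 0.202 j7 1.06
clock: 34.28
position: [0.5018, 0.299, 0.0956]
ee_rot: [0.681, 0.732, 0.001, -0.0]
ft_force: [-4.5, -3.7, 13.2]
grip_width: 0.206
t 34.27 pos [0.5018 0.299  0.0956] yaw 94.17 z [ 0.001  0.001 -1.   ] F [-4.5 -3.7 13.2] M [-0.797  1.178 -0.038] w 0.206 j7 1.06
```

Floor contact. Releasing and rising clear.

```bash
python3 -m pendant '[[[0,0,0.05],[0,0,0],255],[[0,0,0],[0,0,0],200],[[0,0,0],[0,0,0],120],[[0,0,0],[0,0,0],60],[[0,0,0],[0,0,0],0],[[0,0,0],[0,0,0],0],[[0,0,2],[0,0,0],0],[[0,0,3],[0,0,0],0],[[0,0,4],[0,0,0],0],[[0,0,4],[0,0,0],0],[[0,0,2],[0,0,0],0],[[0,0,0],[0,0,0],0]]'; python3 -m pendant '[[[0,0,0],[0,0,0],0],[[0,0,0],[0,0,0],0]]';python3 -c "
from h import *
c,o=snap('w18');c,o=snap('s4','side');c,o=snap('t2','top')"
```

```text
clock: 35.78
position: [0.5011, 0.2985, 0.2504]
ee_rot: [0.681, 0.732, 0.001, -0.0]
ft_force: [-0.2, 0.6, -0.9]
grip_width: 1.0
clock: 36.02
position: [0.5005, 0.2981, 0.2481]
ee_rot: [0.681, 0.732, -0.001, -0.0]
ft_force: [-0.6, -0.2, -0.3]
grip_width: 0.998
t 36.02 pos [0.5005 0.2981 0.2481] yaw 94.17 z [-0.002 -0.001 -1.   ] F [-0.6 -0.2 -0.3] M [-0.042 -0.01  -0.004] w 0.998 j7 1.05
t 36.08 pos [0.5004 0.2981 0.248 ] yaw 94.17 z [-0.002 -0.001 -1.   ] F [-0.6 -0.5 -0.8] M [-0.017  0.013 -0.026] w 0.997 j7 1.05
t 36.12 pos [0.5004 0.2981 0.2482] yaw 94.17 z [-0.002 -0.001 -1.   ] F [-0.1 -0.5 -0.2] M [-0.013  0.045 -0.013] w 1.001 j7 1.05
```

View pics/w18.png

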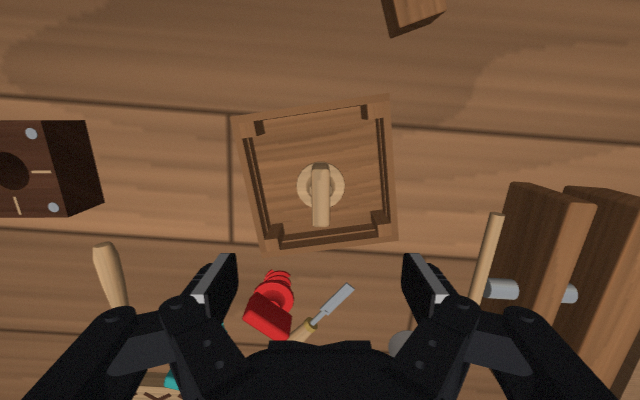

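View pics/s4.png

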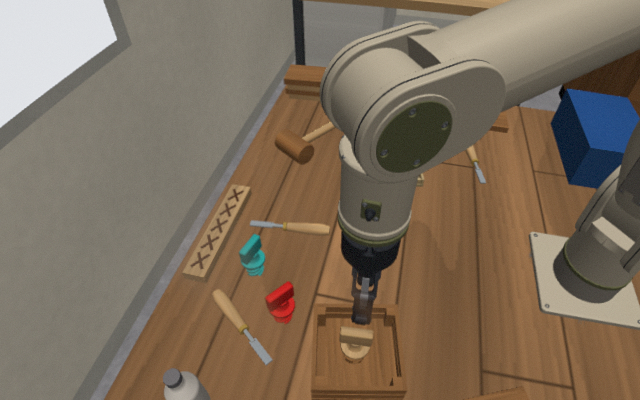

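View pics/t2.png

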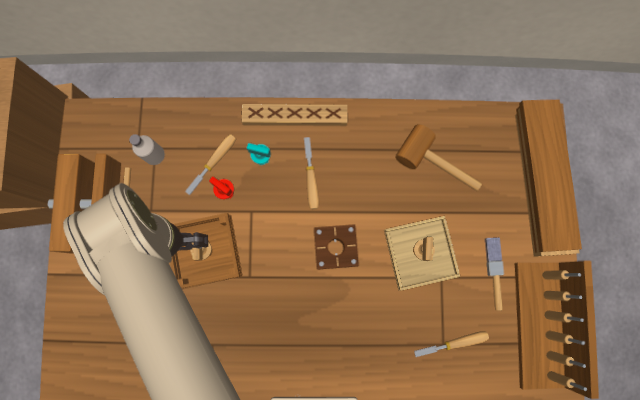

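Screw A stands in the tray (top view, 424,248) and screw B stands upright in the crate (wrist view, 320,185). The chisel (311,172), the red and the turquoise look-alikes are where they started. Handing in.

```bash
python3 -c "
from workcell import manip
print(manip.hand_in())"
```

```text
the job is handed in; nothing more can be done
None
```

Both screws were tried in the gauge nut and put away, and the job was handed in at about 36 s. It reports no verdict.

- **Screw A (left):** it ran freely about 74° clockwise. The torque about its axis stayed under 0.16 N m until the collar met the nut with the tip about 45 mm down. I unscrewed it and stood it upright in the keep tray.
- **Screw B (right):** it turned freely to about 30° and 3.5 mm down, then stopped sinking. Torque jumped from 0.04 to 0.70 N m within about 4°, so I stopped there and backed it out. It stands upright in the reject crate.

**Last checks:** the final pictures show both screws upright near the middle of their containers. The chisel and the red and turquoise look-alikes look unmoved, and the gripper is open and well clear.

**Disagreements:** the cameras differed by 2–4 mm sideways on the gauge and on screw A, and by up to about 8 mm on the crate's centre. I lined both screws up against the gauge's own lines in the wrist camera, and neither snagged going in.

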